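# True the film reel: counted quarter turns on its spoke nuts

## Task

The film reel lying on the soft-mounted stand is out of true: start at the spoke nut in line with the tab on the rim, go round clockwise as seen from above, and tighten (clockwise) the first nut by one quarter turn, then the second by two quarter turns, then the third by one quarter turn. Each nut has loose play of its own, so count only from where you feel it bite and its pointer collar starts to move. Do not lean on the reel, and leave the other two nuts and everything else alone.

Things in the scene. Friction and masses are not known exactly. Their poses are not given: they have to be found in the camera images.
- stand: the grey round foot (150 mm across) fixed to the table that carries the aluminium reel, lying flat, 256 mm across, spokes and rim 6 mm thick; origin on the table under the reel's centre; its x axis points to the tab (a block 16 mm wide, 14 mm high, sticking 20 mm out of the rim's outer edge). Five nuts stand on round bosses (50 mm across, top 44 mm above the table) at the spokes' outer ends, 100 mm from the centre, 72 degrees apart
- reel (a joint): how far the reel is pressed down on its soft spring mount, m; 0 is up. It begins to yield at about 5 N of downward push and sinks 1 mm for each further 1.5 N; the stop is at 12 mm and it must not be pressed 7 mm or more
- nut1 (a point): first nut (in line with the tab): centre of its upright square brass head, 14 x 14 mm across the flats, 24 mm tall; x and y axes square to the flats, z up. Below the head are a neck 10 mm across and 12 mm high, then the round pointer collar (33 mm across, 6 mm high, its top 24 mm below this point), so fingertips must stay less than 24 mm below this point
- pointer1 (a joint): turn of the steel pointer collar under the first nut, rad, positive clockwise seen from above; at 0 its pointer points outward; the boss is marked every quarter turn. The head turns freely (about 0.015 N m) through an unknown play, 0.2 to 1.0 rad at the start; then it bites and carries the collar along, against about 0.5 N m (so it wants a firm grip, 40 N or more). It stays where left; turned back, it first runs through 1.0 rad of play
- nut2 (a point): second nut (the next clockwise from the tab, seen from above): centre of its upright square brass head, 14 x 14 mm across the flats, 24 mm tall; x and y axes square to the flats, z up. Below the head are a neck 10 mm across and 12 mm high, then the round pointer collar (33 mm across, 6 mm high, its top 24 mm below this point), so fingertips must stay less than 24 mm below this point
- pointer2 (a joint): turn of the steel pointer collar under the second nut, rad, positive clockwise seen from above; at 0 its pointer points outward; the boss is marked every quarter turn. The head turns freely (about 0.015 N m) through an unknown play, 0.2 to 1.0 rad at the start; then it bites and carries the collar along, against about 0.5 N m (so it wants a firm grip, 40 N or more). It stays where left; turned back, it first runs through 1.0 rad of play
- nut3 (a point): third nut (the second clockwise after the tab's): centre of its upright square brass head, 14 x 14 mm across the flats, 24 mm tall; x and y axes square to the flats, z up. Below the head are a neck 10 mm across and 12 mm high, then the round pointer collar (33 mm across, 6 mm high, its top 24 mm below this point), so fingertips must stay less than 24 mm below this point
- pointer3 (a joint): turn of the steel pointer collar under the third nut, rad, positive clockwise seen from above; at 0 its pointer points outward; the boss is marked every quarter turn. The head turns freely (about 0.015 N m) through an unknown play, 0.2 to 1.0 rad at the start; then it bites and carries the collar along, against about 0.5 N m (so it wants a firm grip, 40 N or more). It stays where left; turned back, it first runs through 1.0 rad of play
- nut4 (a point): fourth nut (the third clockwise after the tab's): centre of its upright square brass head, 14 x 14 mm across the flats, 24 mm tall; x and y axes square to the flats, z up. Below the head are a neck 10 mm across and 12 mm high, then the round pointer collar (33 mm across, 6 mm high, its top 24 mm below this point), so fingertips must stay less than 24 mm below this point
- pointer4 (a joint): turn of the steel pointer collar under the fourth nut, rad, positive clockwise seen from above; at 0 its pointer points outward; the boss is marked every quarter turn. The head turns freely (about 0.015 N m) through an unknown play, 0.2 to 1.0 rad at the start; then it bites and carries the collar along, against about 0.5 N m (so it wants a firm grip, 40 N or more). It stays where left; turned back, it first runs through 1.0 rad of play
- nut5 (a point): fifth nut (the fourth clockwise after the tab's): centre of its upright square brass head, 14 x 14 mm across the flats, 24 mm tall; x and y axes square to the flats, z up. Below the head are a neck 10 mm across and 12 mm high, then the round pointer collar (33 mm across, 6 mm high, its top 24 mm below this point), so fingertips must stay less than 24 mm below this point
- pointer5 (a joint): turn of the steel pointer collar under the fifth nut, rad, positive clockwise seen from above; at 0 its pointer points outward; the boss is marked every quarter turn. The head turns freely (about 0.015 N m) through an unknown play, 0.2 to 1.0 rad at the start; then it bites and carries the collar along, against about 0.5 N m (so it wants a firm grip, 40 N or more). It stays where left; turned back, it first runs through 1.0 rad of play
- core: bystander: a black plastic ring (56 mm across, 14 mm high) lying round the reel's spindle; origin under its centre
- tin_big: bystander: a round steel tin, 150 mm across, 26 mm high; origin under its centre
- tin_small: bystander: a round blue tin, 90 mm across, 20 mm high; origin under its centre
- carton: bystander: a yellow carton 100 x 70 x 24 mm; origin under its centre
- bottle: bystander: a white plastic bottle with a black cap, 64 mm across, 130 mm high; origin under its centre
- driver: bystander: a screwdriver lying flat; origin on its underside
- spool: bystander: a small grey plastic spool, 80 mm across, 20 mm high; origin under its centre

How it is judged:
On the way, in this order (a step that is already met when the one before it is completed fails the run):
1. the first nut's pointer has turned a quarter turn, the second and third not yet (value of joint pointer1 between 1.351 and 1.791 rad and value of joint pointer2 between -0.15 and 0.15 rad and value of joint pointer3 between -0.15 and 0.15 rad), for 0.2 s.
2. the second nut's pointer has turned two quarter turns, the first still right, the third not yet (value of joint pointer1 between 1.351 and 1.791 rad and value of joint pointer2 between 2.922 and 3.362 rad and value of joint pointer3 between -0.15 and 0.15 rad), for 0.2 s.
3. the third nut's pointer has turned a quarter turn, the first and second still right (value of joint pointer1 between 1.351 and 1.791 rad and value of joint pointer2 between 2.922 and 3.362 rad and value of joint pointer3 between 1.351 and 1.791 rad), for 0.2 s.
At the end, for the whole second after the job is handed in: the pointers of the first, second and third nut stand one, two and one quarter turns clockwise of their start, each within 0.22 rad (about 12 degrees); those of the fourth and fifth are within 0.15 rad of their start; the reel is up again on its mount (sunk less than 3 mm) (all of step 3 and value of joint pointer4 between -0.15 and 0.15 rad and value of joint pointer5 between -0.15 and 0.15 rad and value of joint reel below 0.003 m); the robot touches nothing.
It fails at once if the reel is leaned on: pressed 7 mm or more into its soft mount (value of joint reel above 0.007 m).
It fails at once if the fourth nut's pointer is turned (value of joint pointer4 above 0.15 rad or value of joint pointer4 below -0.15 rad).
It fails at once if the fifth nut's pointer is turned (value of joint pointer5 above 0.15 rad or value of joint pointer5 below -0.15 rad).
It fails at once if a bystander is moved by more than 30 mm (distance of any of core, tin_big, tin_small, carton, bottle, driver, spool from where it was at the start of the episode above 0.03 m).
It also fails if it takes over 72 s, if anything falls off the work surface, if the arm or the gripper's body presses on something with over 40 N, if the wrist force passes 120 N, or if a joint passes its speed limit or range.

## Robot

A 7-joint arm with a two-finger parallel gripper is mounted at the origin on the work surface. World frame = base frame: x ahead of the robot, y to its left, z up, the work surface at z = 0. Lengths are in m, angles in rad, forces in N, time in s.
With the tool pointing down it reaches from about 0.4 to 0.85 m from the base axis. Payload 10.4 kg.
Tool frame: the origin (TCP) lies on the front face of the gripper's body, between the roots of the fingers; the fingertips stand 73 mm ahead of it and the grasp point (between the pads) lies 54 mm ahead of it; x points along the fingers, y is the direction in which the jaws open and shut, and the axes are right-handed (so a half turn about x gives the same grasp; the last joint's range is limited). The gripper opens to 85 mm and grips with 20 to 120 N. Pads are 22 mm wide; open, the fingers measure 114 mm over their backs; the gripper's body (76 mm by 85 mm) begins 54 mm behind the grasp point. The pads swing forward as they close: fully open they stand 13 mm farther back than shut.
Start: joints at [1.209, 0.332, -0.065, 1.46, 0.022, 1.35, -0.088], TCP at [0.208, -0.589, 0.304] pointing down, gripper open.
Joint ranges: [-2.6, 2.6], [-0.5, 2.12], [-1.47, 1.34], [0.16, 2.42], [-1.27, 4.41], [0.06, 2.06], [-2.6, 2.6]. Speed limits (rad/s): [2.22, 2.22, 2.79, 2.79, 3.14, 3.14, 3.14].

## Interface

Orientations are given as a unit quaternion [x, y, z, w].
In Python, from workcell import manip gives the robot as it stands. The module is installed in compiled form; this text tells all that it offers.
- The arm moves only by the tool arm_command, never from a script. Its argument "moves" is a list that holds one entry, the list of rows, each a list of 5 numbers: the closure, from 0 (fully open) to 1 (shut), then the shift along the tool's x, y, z in units of 25 mm (1.0 is 25 mm), then the turn about the tool's x in degrees. A call has 1 to 12 rows; each row shifts and turns the commanded pose from where the row before left it, along the tool's axes as they then stand; what a row does not reach is not made up. A row lasts 1/12 s, in which the tool goes at most 41.7 mm and 7.16 degrees, less where a joint would pass 70% of its speed; a pose out of reach is approached as far as the arm can. A call is refused whole if a number of a shift passes 1 or a number of a turn 7.16, either way. A call with a gripper value outside its range is refused whole. The fingers move at their own pace and stop on an object; "force" is the grip in N (left out, the last holds). Time passes only in rows, so rows that do not move let the fingers close. It gives the time, the measured TCP pose, the force and the opening at its end, in the units of the state.
- manip.get_obs(): the state, without advancing time (a new reading comes with each control period).
- manip.camera(name): name is "scene" or "top" or "wrist"; returns the picture (384x512x3 uint8, red, green, blue); there is no depth.
- manip.camera_info(name): a dict with "vfov" (degrees; the focal length in pixels is half the picture's height over the tangent of half this angle, whatever the lens; pixels are square), "cx", "cy" (the principal point, pixels), "pose" (4x4, takes a point from camera to world coordinates). Camera axes: x right, y down, z forward; pixel columns grow to the right and rows downward; lengths in m; the calibration is good to about 2 mm. A picture is of the moment at which its call begins: read the wrist's pose just before it. camera_info takes no time and is no camera call; for the wrist camera it gives the pose at the moment of the call.
- manip.hand_in(): hands the job in, once; it reports no verdict.
Trained networks look in the newest picture that a camera, given by its name, has taken for a name from the list of things; names that differ only in an ending like _2 or _b are one class to them, and where a whole thing is asked for, a point or a joint stands for the part that bears it (a point fixed in the world has none). Each returns a list of dicts, best first, with "confidence" (0 to 1); they miss things now and then, are a little off and sometimes report something else, mostly with a low value. They report only what shows in the picture. A call takes as long as a camera call.
- manip.regions_of(query, camera): "mask" (384x512 bool, what is visible of it) and "rect" ([left, top, right, bottom] in pixels, round what is visible of it).
- manip.pinpoint(query, camera): "pixel" ([row, column] in pixels: a listed point, or the origin of a listed thing).
The state is a dict: "clock": time; "joint_pos": joint angles; "joint_velocities": joint speeds; "tau": joint torques, N m; "position": TCP position; "ee_rot": TCP orientation; "ft_force": force on the tool from outside, world axes, zero at the start; "torque": the same for the moment, N m; "grip_width": opening from 0.0 (shut) to 1.0 (fully open).
Only numpy, scipy, OpenCV 4.12 (cv2) and the standard library are available. Lean on these libraries where they do the work, as an engineer would, in place of code of your own. Each camera call takes 0.05 s, during which the arm holds its last target.

## Working session

There is one attempt and no reset: what is moved stays moved. The work goes in short steps, Python scripts to look and compute and a tool call to move; the robot and the scene stay as the last step left them, time stands still between calls to the robot, and variables do not carry over. Pictures are saved under pics/ and viewed, and the job is handed in when it is done.

Besides the shell and the picture viewer there is one more tool, called after ">>>" in YAML: its name, and indented under it one key for each argument. arm_command: Moves the arm, as the interface text tells. Its arguments: {"type":"object","properties":{"moves":{"type":"array","items":{"type":"array","items":{"type":"array","items":{"type":"number"}}}},"force":{"type":"number"}},"required":["moves"]}

```bash
mkdir -p pics; python3 - <<'E'
from workcell import manip
import cv2,numpy as np
o=manip.get_obs()
for k,v in o.items(): print(k,np.round(v,3))
for c in ["scene","top","wrist"]:
    im=manip.camera(c); cv2.imwrite(f"pics/a_{c}.png",cv2.cvtColor(im,cv2.COLOR_RGB2BGR))
    i=manip.camera_info(c); print(c,i["vfov"],i["cx"],i["cy"],np.round(i["pose"],3).tolist(), [k for k in i])
for n in ["nut1","nut2","nut3","nut4","nut5","stand"]:
    print(n,[(np.round(r["pixel"],1),round(r["confidence"],2)) for r in manip.pinpoint(n,"top")])
print(manip.get_obs()["clock"])
E
```

```text
clock 0.0
joint_pos [ 1.209  0.333 -0.065  1.461  0.022  1.35  -0.089]
joint_velocities [-0.001 -0.001 -0.001 -0.    -0.    -0.001 -0.001]
tau [ 0.0000e+00 -6.2545e+01  4.9000e-02 -3.9159e+01  1.6000e-02  1.0000e-02
  0.0000e+00]
position [ 0.208 -0.589  0.303]
ee_rot [-0.697 -0.12   0.697 -0.119]
ft_force [-0.569  0.962 -0.182]
torque [ 0.014 -0.003 -0.011]
grip_width 1.0
scene 48.55223356755245 256.33612550215 194.40858348033098 [[0.445, 0.659, -0.607, 1.284], [0.896, -0.341, 0.286, -0.336], [-0.019, -0.671, -0.741, 0.986], [0.0, 0.0, 0.0, 1.0]] ['vfov', 'cx', 'cy', 'pose']
top 54.59447080080973 261.076403684785 191.21305211025532 [[0.009, -0.989, 0.149, 0.394], [-1.0, -0.011, -0.017, 0.031], [0.018, -0.149, -0.989, 1.1], [0.0, 0.0, 0.0, 1.0]] ['vfov', 'cx', 'cy', 'pose']
wrist 61.36231178692845 249.92476741460646 192.56021915886504 [[0.331, -0.911, -0.246, 0.268], [-0.944, -0.32, -0.087, -0.568], [0.0, 0.261, -0.965, 0.374], [0.0, 0.0, 0.0, 1.0]] ['vfov', 'cx', 'cy', 'pose']
nut1 [(array([142.5, 274.6]), 0.59), (array([168.9, 307.3]), 0.5), (array([201.1, 246.7]), 0.39), (array([161.8, 238.8]), 0.39)]
nut2 [(array([142.5, 274.6]), 0.59), (array([168.9, 307.3]), 0.5), (array([201.1, 246.7]), 0.39), (array([161.8, 238.8]), 0.39)]
nut3 [(array([142.5, 274.6]), 0.59), (array([168.9, 307.3]), 0.5), (array([201.1, 246.7]), 0.39), (array([161.8, 238.8]), 0.39)]
nut4 [(array([142.5, 274.6]), 0.59), (array([168.9, 307.3]), 0.5), (array([201.1, 246.7]), 0.39), (array([161.8, 238.8]), 0.39)]
nut5 [(array([142.5, 274.6]), 0.59), (array([168.9, 307.3]), 0.5), (array([201.1, 246.7]), 0.39), (array([161.8, 238.8]), 0.39)]
stand [(array([179.6, 271.2]), 0.61)]
0.45
```

View pics/a_top.png

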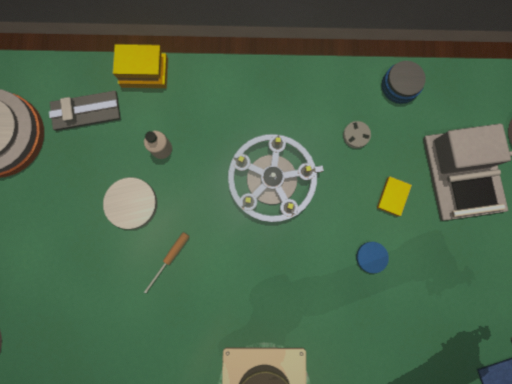

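View pics/a_scene.png

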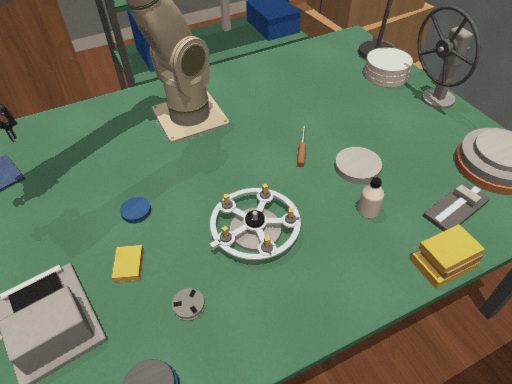

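View pics/a_wrist.png

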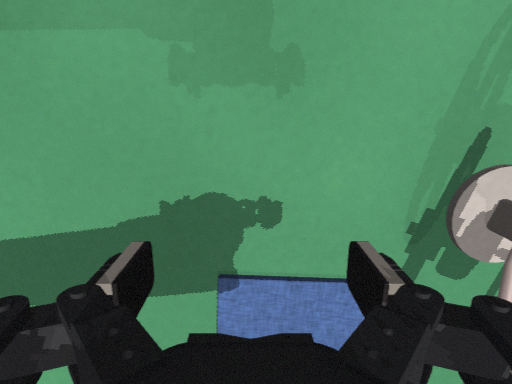

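Top view: the tab is at px (321,169) and right = −y, so going clockwise nut1 ≈ (307,169), nut2 ≈ (290,208) and nut3 ≈ (248,201). Next I'll work out rough world positions.

```bash
cat > h.py <<'E'
from workcell import manip
import cv2,numpy as np
from scipy.spatial.transform import Rotation as R
def px2w(cam,row,col,z,info=None):
    i=info or manip.camera_info(cam); f=192/np.tan(np.radians(i["vfov"]/2))
    P=np.array(i["pose"]); d=P[:3,:3]@np.array([(col-i["cx"])/f,(row-i["cy"])/f,1]); o=P[:3,3]
    return o+d*(z-o[2])/d[2]
def w2px(p,info):
    f=192/np.tan(np.radians(info["vfov"]/2)); P=np.array(info["pose"])
    c=P[:3,:3].T@(np.array(p)-P[:3,3]); return np.array([info["cy"]+f*c[1]/c[2],info["cx"]+f*c[0]/c[2]])
def save(im,n): cv2.imwrite(f"pics/{n}.png",cv2.cvtColor(im,cv2.COLOR_RGB2BGR))
def state():
    o=manip.get_obs(); Rm=R.from_quat(o["ee_rot"]).as_matrix()
    print("t",round(o["clock"],2),"pos",np.round(o["position"],4),"yaw_y",round(np.degrees(np.arctan2(Rm[1,1],Rm[0,1])),2),"x",np.round(Rm[:,0],3),"q7",round(o["joint_pos"][6],3),"F",np.round(o["ft_force"],2),"M",np.round(o["torque"],3),"w",round(o["grip_width"],3))
    return o,Rm
def shift(target,Rm=None,pos=None):
    o,R_=state(); return R_.T@(np.array(target)-o["position"])/0.025
E
python3 - <<'E'
from h import *
for r,c in [(169,307),(208,290),(201.1,246.7),(161.8,238.8),(142.5,274.6)]: print(px2w("top",r,c,.074))
c=px2w("top",179.6,271.2,0);print("c",c, "tab",px2w("top",169,320,.04))
print(shift([c[0]-0.06,c[1],.303]))
print(state()[1])
p=np.array(manip.camera_info("wrist")["pose"]); o,Rm=state(); print(Rm.T@(p[:3,3]-o["position"]),Rm.T@p[:3,:3])
E
```

```text
[ 0.61382214 -0.11495506  0.074     ]
[ 0.50273631 -0.06658564  0.074     ]
[0.52070521 0.05381101 0.074     ]
[0.63212306 0.07770405 0.074     ]
[ 0.68970663 -0.02318217  0.074     ]
c [ 0.59576261 -0.01726771  0.        ] tab [ 0.62157845 -0.15782482  0.04      ]
t 0.45 pos [ 0.2077 -0.5895  0.3039] yaw_y -70.59 x [ 0.  0. -1.] q7 -0.088 F [-0.03 -0.55  0.49] M [ 0.012  0.001 -0.018] w 1.001
[  0.03590781 -17.22559317 -19.98210385]
t 0.45 pos [ 0.2077 -0.5895  0.3039] yaw_y -70.59 x [ 0.  0. -1.] q7 -0.088 F [-0.03 -0.55  0.49] M [ 0.012  0.001 -0.018] w 1.001
[[ 1.07823518e-05  3.32353819e-01 -9.43154780e-01]
 [ 4.12651500e-05 -9.43154779e-01 -3.32353818e-01]
 [-9.99999999e-01 -3.53358677e-05 -2.38840568e-05]]
t 0.45 pos [ 0.2077 -0.5895  0.3039] yaw_y -70.59 x [ 0.  0. -1.] q7 -0.088 F [-0.03 -0.55  0.49] M [ 0.012  0.001 -0.018] w 1.001
[-7.05054079e-02 -4.67635794e-05 -6.42863440e-02] [[-0.00148184 -0.26098474  0.96534179]
 [ 0.99999833 -0.00141518  0.00115243]
 [ 0.00106537  0.96534189  0.26098641]]
```

>>> arm_command:
  moves:
    - [[0, 0, -0.6, -0.7, 0], [0, 0, -0.84, -0.98, 0], [0, 0, -0.84, -0.98, 0], [0, 0, -0.84, -0.98, 0], [0, 0, -0.84, -0.98, 0], [0, 0, -0.84, -0.98, 0], [0, 0, -0.84, -0.98, 0], [0, 0, -0.84, -0.98, 0], [0, 0, -0.84, -0.98, 0], [0, 0, -0.84, -0.98, 0], [0, 0, -0.84, -0.98, 0], [0, 0, -0.84, -0.98, 0]]

```text
clock: 1.45
position: [0.3972, -0.2606, 0.3042]
ee_rot: [0.697, 0.119, -0.697, 0.119]
ft_force: [0.8, 0.0, -0.4]
grip_width: 0.998
```

>>> arm_command:
  moves:
    - [[0, 0, -0.84, -0.98, 0], [0, 0, -0.84, -0.98, 0], [0, 0, -0.84, -0.98, 0], [0, 0, -0.84, -0.98, 0], [0, 0, -0.84, -0.98, 0], [0, 0, -0.84, -0.98, 0], [0, 0, -0.84, -0.98, 0], [0, 0, -0.6, -0.7, 0], [0, 0, -0.4, -0.4, 0], [0, 0, 0, 0, 0]]

```text
clock: 2.28
position: [0.528, -0.0301, 0.304]
ee_rot: [0.697, 0.121, -0.696, 0.12]
ft_force: [-0.3, 0.7, 0.3]
grip_width: 1.001
```

```bash
python3 - <<'E'
from h import *
o,Rm=state(); i=manip.camera_info("wrist"); im=manip.camera("wrist"); save(im,"b")
for r in manip.pinpoint("nut1","wrist"): print(np.round(r["pixel"],1),round(r["confidence"],2),px2w("wrist",*r["pixel"],.074,i).round(4))
for r in manip.pinpoint("stand","wrist"): print(np.round(r["pixel"],1),round(r["confidence"],2),px2w("wrist",*r["pixel"],0,i).round(4))
E
```

```text
t 2.28 pos [ 0.528  -0.0301  0.304 ] yaw_y -70.31 x [ 0.001  0.002 -1.   ] q7 -1.331 F [-0.27  0.7   0.29] M [0.031 0.049 0.008] w 1.001
[154.7 164.7] 0.93 [0.52   0.0514 0.074 ]
[ 18.4 180.6] 0.83 [0.6355 0.07   0.074 ]
[121.8 376.9] 0.71 [ 0.6138 -0.122   0.074 ]
[210.  277.1] 0.56 [ 0.5046 -0.0666  0.074 ]
[104.6 264.3] 0.7 [ 0.5948 -0.0234  0.    ]
```

View pics/b.png

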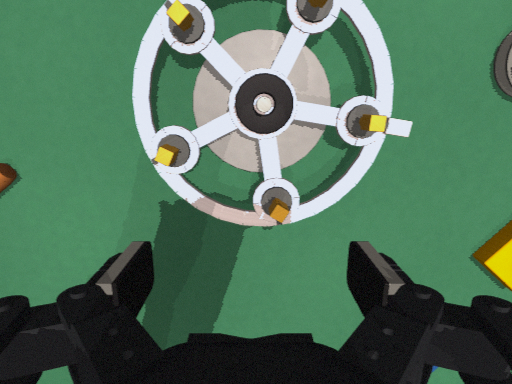

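```bash
python3 - <<'E'
from h import *
from scipy.optimize import least_squares
m=np.array([[.6138,-.122],[.5046,-.0666],[.52,.0514],[.6355,.07]])
def nuts(p): # clockwise from above => decreasing angle
    a=p[2]-np.radians(72)*np.arange(5); return np.c_[p[0]+.1*np.cos(a),p[1]+.1*np.sin(a)]
s=least_squares(lambda p:(nuts(p)[:4]-m).ravel(),[.595,-.02,np.radians(-80)])
print(s.x,np.degrees(s.x[2]),(s.fun.reshape(-1,2)*1e3).round(1)); print(nuts(s.x).round(4))
im=cv2.imread("pics/b.png")
out=[]
for r,c in [(122,377),(208,278),(154,166)]:
    out.append(cv2.resize(im[r-32:r+32,c-32:c+32],(260,260),interpolation=cv2.INTER_CUBIC))
cv2.imwrite("pics/b2.png",np.hstack(out))
E
```

```text
[ 0.5932564  -0.02009884 -1.38897681] -79.58250897237542 [[-2.5  3.5]
 [ 0.7 -1.1]
 [ 0.8 -2.6]
 [ 0.9  0.1]]
[[ 0.6113 -0.1185]
 [ 0.5053 -0.0677]
 [ 0.5208  0.0488]
 [ 0.6364  0.0701]
 [ 0.6924 -0.0333]]
```

View pics/b2.png

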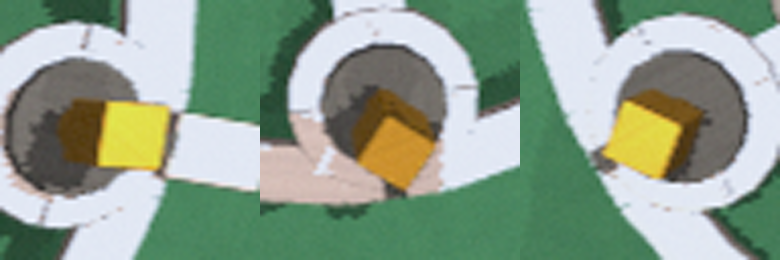

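b.png: the tab is at px (400,128), nut1 at (377,122), nut2 at (278,210) and nut3 at (166,154). All three pointers face outward. The fitted circle residuals are 4 mm or less. Now going over nut1.

>>> arm_command:
  moves:
    - [[0, 0.7, 0.75, -0.33, 0], [0, 0.7, 0.75, -0.33, 0], [0, 0.7, 0.75, -0.33, 0], [0, 0.7, 0.75, -0.33, 0], [0, 0.7, 0.75, -0.33, 0], [0, 0.7, 0.75, -0.33, 0], [0, 0, 0, 0, 0]]

```text
clock: 3.02
position: [0.6104, -0.1289, 0.1945]
ee_rot: [-0.696, -0.117, 0.699, -0.117]
ft_force: [-1.3, -1.0, -1.2]
grip_width: 1.002
```

```bash
cat > look.py <<'E'
from h import *
import sys
# look at nut near given xy; measure head top-face centre/orientation
def headtop(im,info,near):
    r0,c0=w2px([*near,.086],info)
    hsv=cv2.cvtColor(im,cv2.COLOR_RGB2HSV)
    m=((hsv[...,0]>10)&(hsv[...,0]<35)&(hsv[...,1]>140)&(hsv[...,2]>110)).astype(np.uint8)
    n,l,st,ce=cv2.connectedComponentsWithStats(m)
    k=min((j for j in range(1,n) if st[j,4]>60),key=lambda j:np.hypot(ce[j][0]-c0,ce[j][1]-r0))
    cs,_=cv2.findContours((l==k).astype(np.uint8),cv2.RETR_EXTERNAL,cv2.CHAIN_APPROX_NONE)
    c=max(cs,key=cv2.contourArea)
    b=cv2.boxPoints(cv2.minAreaRect(c))
    W=np.array([px2w("wrist",p[1],p[0],.086,info)[:2] for p in b])
    e=np.diff(np.vstack([W,W[:1]]),axis=0); 
    print("box px",b.round(1).tolist(),"sides mm",(np.linalg.norm(e,axis=1)*1e3).round(1),"centre",W.mean(0).round(4),"edge yaw",np.degrees(np.arctan2(e[:2,1],e[:2,0])).round(1)%90)
    return b
name=sys.argv[1]; near=[float(sys.argv[2]),float(sys.argv[3])]
o,Rm=state(); i=manip.camera_info("wrist"); im=manip.camera("wrist"); save(im,name)
headtop(im,i,near)
for r in manip.pinpoint("nut1","wrist"): print(np.round(r["pixel"],1),round(r["confidence"],2),px2w("wrist",*r["pixel"],.074,i).round(4))
r,c=w2px([*near,.074],i).astype(int); big=im[max(0,r-75):r+75,max(0,c-100):c+100]; save(cv2.resize(big,None,fx=3,fy=3,interpolation=cv2.INTER_CUBIC),name+"z")
E
python3 look.py c 0.6113 -0.1185
```

```text
t 3.02 pos [ 0.6104 -0.1289  0.1945] yaw_y -70.93 x [-0.005 -0.001 -1.   ] q7 -1.27 F [-1.25 -0.98 -1.24] M [-0.124  0.049  0.085] w 1.002
box px [[221.0, 187.0], [244.0, 187.0], [244.0, 221.0], [221.0, 221.0]] sides mm [13.1 20.6 13.5 20.6] centre [ 0.6151 -0.1168] edge yaw [19.  18.7]
[ 15.3 126.6] 0.79 [ 0.6929 -0.0314  0.074 ]
[205.4 237.5] 0.63 [ 0.6116 -0.1205  0.074 ]
```

View pics/c.png

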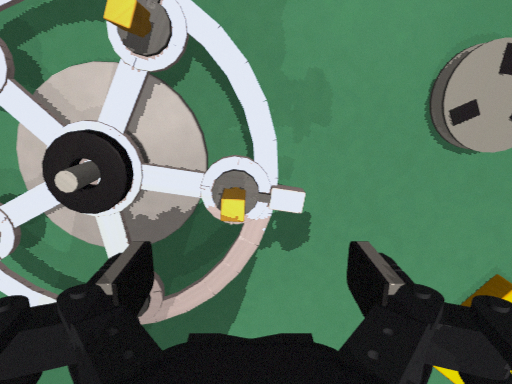

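View pics/cz.png

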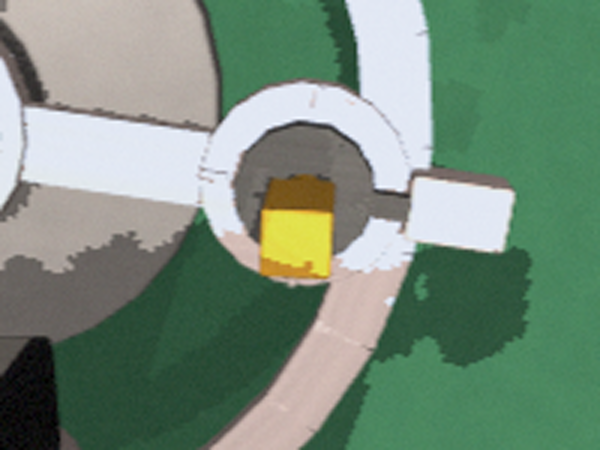

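```bash
sed -i 's/hsv\[...,2\]>110/hsv[...,2]>(VT if (VT:=int(sys.argv[4]) if len(sys.argv)>4 else 180) else 0)/' look.py; python3 look.py c1 0.6113 -0.1185
python3 - <<'E'
from h import *
print(px2w("wrist",210,232.7,.086)); t=[.6118,-.1195,.129]; print(shift(t))
E
```

```text
t 3.12 pos [ 0.6105 -0.1252  0.1981] yaw_y -70.75 x [-0.002  0.    -1.   ] q7 -1.271 F [1.15 1.   1.01] M [ 0.015 -0.015  0.039] w 1.003
box px [[227.0, 200.0], [250.0, 200.0], [250.0, 221.0], [227.0, 221.0]] sides mm [13.5 13.1 13.8 13.1] centre [ 0.6118 -0.1176] edge yaw [19.2 19.2]
[ 20.8 140.7] 0.91 [ 0.6933 -0.0335  0.074 ]
[206.2 242.4] 0.87 [ 0.6114 -0.1199  0.074 ]
[ 0.61123212 -0.11260715  0.086     ]
t 3.22 pos [ 0.6111 -0.1233  0.1998] yaw_y -70.6 x [ 0.001 -0.    -1.   ] q7 -1.272 F [-0.17  0.99 -0.1 ] M [-0.003  0.02   0.033] w 0.998
[ 2.83287498 -0.13662782 -0.07662003]
```

>>> arm_command:
  moves:
    - [[0, 0.7, -0.09, -0.04, 0], [0, 0.7, -0.09, -0.05, 0], [0, 0.7, 0, 0, 0], [0, 0.5, 0, 0, 0], [0, 0.12, 0, 0, 0], [0, 0, 0, 0, 0], [0, 0, 0, 0, 0]]

```text
clock: 3.8
position: [0.6123, -0.1184, 0.1321]
ee_rot: [0.697, 0.119, -0.697, 0.119]
ft_force: [0.0, 0.8, -0.2]
grip_width: 1.001
```

```bash
python3 look.py d 0.6117 -0.1181
```

```text
t 3.8 pos [ 0.6123 -0.1184  0.1321] yaw_y -70.59 x [ 0.001 -0.    -1.   ] q7 -1.309 F [ 0.05  0.78 -0.17] M [ 0.033  0.023 -0.037] w 1.001
box px [[232.0, 288.0], [232.0, 279.0], [263.0, 279.0], [263.0, 288.0]] sides mm [ 4.1 12.5  4.1 12.6] centre [ 0.6071 -0.1193] edge yaw [18.5 19.3]
[261.5 251.3] 0.8 [ 0.611  -0.1196  0.074 ]
```

View pics/d.png

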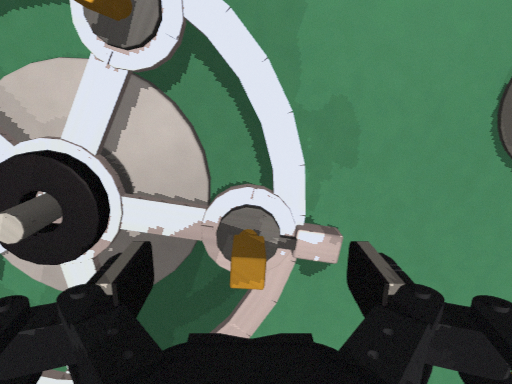

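Nut1 at px (248,262) is centred between the pads and square to them. Closing now.

>>> arm_command:
  moves:
    - [[0.5, 0, 0, 0, 0], [0.75, 0, 0, 0, 0], [0.85, 0, 0, 0, 0], [1, 0, 0, 0, 0], [1, 0, 0, 0, 0], [1, 0, 0, 0, 0], [1, 0, 0, 0, 0]]
  force: 80

```text
clock: 4.48
position: [0.6116, -0.1179, 0.1311]
ee_rot: [-0.697, -0.12, 0.697, -0.119]
ft_force: [-4.5, 2.0, 5.6]
grip_width: 0.145
```

```bash
python3 look.py e 0.6117 -0.1181
```

```text
t 4.48 pos [ 0.6116 -0.1179  0.1311] yaw_y -70.56 x [-0.001  0.    -1.   ] q7 -1.309 F [-4.53  1.98  5.55] M [ 0.428  0.936 -0.015] w 0.145
box px [[235.0, 282.0], [264.0, 282.0], [264.0, 288.0], [235.0, 288.0]] sides mm [11.6  2.7 11.7  2.7] centre [ 0.6065 -0.1195] edge yaw [19.3 20. ]
[259.7 251.7] 0.65 [ 0.6116 -0.1188  0.074 ]
```

View pics/e.png

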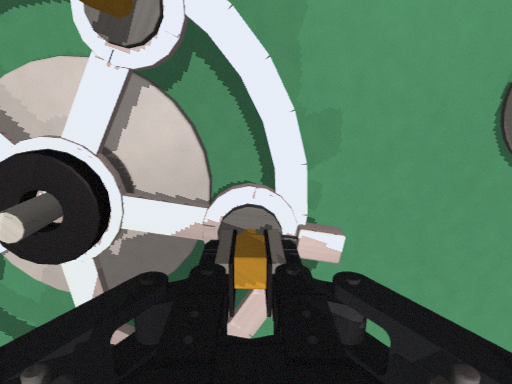

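Gripped at width 0.145, with a downward push of only about 5.5 N. I'll ease up 1 mm and turn in small steps, watching the moment.

>>> arm_command:
  moves:
    - [[1, -0.05, 0, 0, 0], [1, 0, 0, 0, 5], [1, 0, 0, 0, 0]]

```text
clock: 4.83
position: [0.6115, -0.1177, 0.1314]
ee_rot: [-0.701, -0.088, 0.702, -0.087]
ft_force: [0.3, 2.9, -6.4]
grip_width: 0.146
```

```bash
python3 -c "from h import *;state()"
```

```text
t 4.83 pos [ 0.6115 -0.1177  0.1314] yaw_y -75.78 x [-0.001  0.001 -1.   ] q7 -1.393 F [ 0.29  2.89 -6.42] M [ 0.612 -0.047  0.027] w 0.146
```

>>> arm_command:
  moves:
    - [[1, 0, 0, 0, 5], [1, 0, 0, 0, 0]]

```text
clock: 5.0
position: [0.6115, -0.1176, 0.1314]
ee_rot: [-0.704, -0.058, 0.705, -0.057]
ft_force: [-0.1, 3.8, -6.9]
grip_width: 0.145
```

```bash
python3 -c "from h import *;state()"
```

```text
t 5.0 pos [ 0.6115 -0.1176  0.1314] yaw_y -80.65 x [-0.001  0.001 -1.   ] q7 -1.472 F [-0.14  3.84 -6.95] M [0.776 0.009 0.005] w 0.145
```

Turning clockwise lowers q7, now −1.47 against a limit of −2.6. I'll open, turn back 180° for the same grasp, and regrip with the full range available.

>>> arm_command:
  moves:
    - [[0.8, 0, 0, 0, 0], [0.3, 0, 0, 0, 0], [0, 0, 0, 0, 0], [0, 0, 0, 0, -4], [0, 0, 0, 0, -7], [0, 0, 0, 0, -7], [0, 0, 0, 0, -7], [0, 0, 0, 0, -7], [0, 0, 0, 0, -7], [0, 0, 0, 0, -7], [0, 0, 0, 0, -7], [0, 0, 0, 0, -7]]

```text
clock: 6.0
position: [0.6123, -0.1191, 0.1328]
ee_rot: [0.58, 0.404, -0.58, 0.405]
ft_force: [-0.1, 0.1, -0.3]
grip_width: 1.001
```

>>> arm_command:
  moves:
    - [[0, 0, 0, 0, -7], [0, 0, 0, 0, -7], [0, 0, 0, 0, -7], [0, 0, 0, 0, -7], [0, 0, 0, 0, -7], [0, 0, 0, 0, -7], [0, 0, 0, 0, -7], [0, 0, 0, 0, -7], [0, 0, 0, 0, -7], [0, 0, 0, 0, -7], [0, 0, 0, 0, -7], [0, 0, 0, 0, -7]]

```text
clock: 7.0
position: [0.6123, -0.1193, 0.1327]
ee_rot: [0.16, 0.688, -0.161, 0.689]
ft_force: [-0.2, -0.6, -0.3]
grip_width: 1.001
```

>>> arm_command:
  moves:
    - [[0, 0, 0, 0, -7], [0, 0, 0, 0, -7], [0, 0, 0, 0, -7], [0, 0, 0, 0, -7], [0, 0, 0, 0, -7], [0, 0, 0, 0, -1], [0, 0, 0, 0, 0], [0, 0, 0, 0, 0]]

```text
clock: 7.67
position: [0.612, -0.1188, 0.1324]
ee_rot: [-0.057, 0.705, 0.057, 0.705]
ft_force: [0.1, -0.7, -0.5]
grip_width: 0.999
```

```bash
python3 look.py f 0.6117 -0.1181 120
```

```text
t 7.67 pos [ 0.612  -0.1188  0.1324] yaw_y 99.19 x [ 0. -0. -1.] q7 1.408 F [ 0.09 -0.67 -0.46] M [-0.018  0.027  0.002] w 0.999
box px [[237.0, 264.0], [271.0, 264.0], [271.0, 294.0], [237.0, 294.0]] sides mm [13.5 13.5 13.9 13.5] centre [ 0.6124 -0.1175] edge yaw [ 9.2 10.1]
[269.5 254.8] 0.97 [ 0.6144 -0.1167  0.074 ]
[ 22.4 442.7] 0.75 [ 0.5063 -0.0658  0.074 ]
```

View pics/f.png

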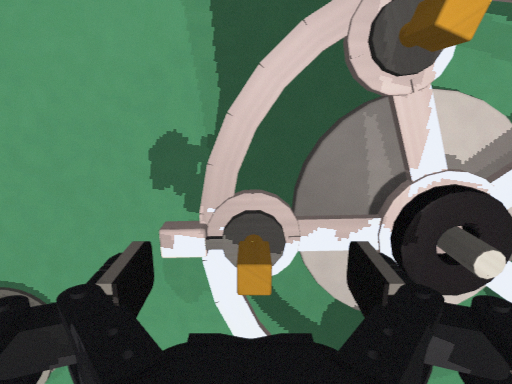

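>>> arm_command:
  moves:
    - [[0.5, 0, 0.04, 0, 0], [0.75, 0, 0, 0, 0], [0.85, 0, 0, 0, 0], [1, 0, 0, 0, 0], [1, 0, 0, 0, 0], [1, -0.02, 0, 0, 0], [1, 0, 0, 0, 0]]
  force: 90

```text
clock: 8.35
position: [0.6117, -0.1173, 0.1328]
ee_rot: [-0.058, 0.705, 0.058, 0.705]
ft_force: [-0.1, 0.4, 1.4]
grip_width: 0.142
```

```bash
python3 -c "from h import *;state()"
```

```text
t 8.35 pos [ 0.6117 -0.1173  0.1328] yaw_y 99.41 x [-0. -0. -1.] q7 1.41 F [-0.11  0.43  1.36] M [0.07  0.169 0.012] w 0.142
```

>>> arm_command:
  moves:
    - [[1, 0, 0, 0, 6], [1, 0, 0, 0, 0]]

```text
clock: 8.52
position: [0.6117, -0.1172, 0.1328]
ee_rot: [-0.019, 0.707, 0.019, 0.707]
ft_force: [-1.5, 1.0, 0.6]
grip_width: 0.145
```

```bash
python3 -c "from h import *;state()"
```

```text
t 8.52 pos [ 0.6117 -0.1172  0.1328] yaw_y 93.15 x [-0.  0. -1.] q7 1.31 F [-1.48  0.99  0.57] M [ 0.353  0.221 -0.042] w 0.145
```

>>> arm_command:
  moves:
    - [[1, 0, 0, 0, 6], [1, 0, 0, 0, 0]]

```text
clock: 8.68
position: [0.6117, -0.117, 0.1328]
ee_rot: [0.017, 0.707, -0.017, 0.707]
ft_force: [-0.7, 1.7, 2.4]
grip_width: 0.145
```

```bash
python3 -c "from h import *;state()"
```

```text
t 8.68 pos [ 0.6117 -0.117   0.1328] yaw_y 87.31 x [-0.  0. -1.] q7 1.216 F [-0.73  1.67  2.39] M [0.491 0.228 0.035] w 0.145
```

>>> arm_command:
  moves:
    - [[1, 0, 0, 0, 6], [1, 0, 0, 0, 0]]

```text
clock: 8.85
position: [0.6117, -0.1168, 0.1328]
ee_rot: [0.053, 0.705, -0.053, 0.705]
ft_force: [-1.4, 3.4, 0.7]
grip_width: 0.146
```

```bash
python3 -c "from h import *;state()"
```

```text
t 8.85 pos [ 0.6117 -0.1168  0.1328] yaw_y 81.43 x [-0.  0. -1.] q7 1.122 F [-1.36  3.4   0.68] M [0.665 0.281 0.02 ] w 0.146
```

>>> arm_command:
  moves:
    - [[1, 0, 0, 0, 5], [1, 0, 0, 0, 0]]

```text
clock: 9.02
position: [0.6117, -0.1167, 0.1328]
ee_rot: [0.083, 0.702, -0.083, 0.702]
ft_force: [-1.9, 4.7, 2.7]
grip_width: 0.143
```

```bash
python3 -c "from h import *;state()"
```

```text
t 9.02 pos [ 0.6117 -0.1167  0.1328] yaw_y 76.55 x [ 0.  0. -1.] q7 1.045 F [-1.89  4.68  2.73] M [ 0.867  0.276 -0.002] w 0.143
```

>>> arm_command:
  moves:
    - [[1, 0, 0, 0, 5], [1, 0, 0, 0, 0]]

```text
clock: 9.18
position: [0.6118, -0.1166, 0.1327]
ee_rot: [0.113, 0.698, -0.113, 0.698]
ft_force: [-1.6, 4.8, 1.8]
grip_width: 0.143
```

```bash
python3 -c "from h import *;state()"
```

```text
t 9.18 pos [ 0.6118 -0.1166  0.1327] yaw_y 71.58 x [ 0.     0.001 -1.   ] q7 0.965 F [-1.61  4.8   1.75] M [1.067 0.23  0.028] w 0.143
```

>>> arm_command:
  moves:
    - [[1, 0, 0, 0, 5], [1, 0, 0, 0, 0]]

```text
clock: 9.35
position: [0.6118, -0.1165, 0.1328]
ee_rot: [0.144, 0.692, -0.143, 0.692]
ft_force: [0.2, 6.1, 1.2]
grip_width: 0.145
```

```bash
python3 -c "from h import *;state()"
```

```text
t 9.35 pos [ 0.6118 -0.1165  0.1328] yaw_y 66.61 x [ 0.     0.001 -1.   ] q7 0.886 F [0.25 6.12 1.24] M [ 1.269  0.305 -0.046] w 0.145
```

>>> arm_command:
  moves:
    - [[1, 0, 0, 0, 5], [1, 0, 0, 0, 0]]

```text
clock: 9.52
position: [0.6119, -0.1163, 0.1328]
ee_rot: [0.174, 0.686, -0.173, 0.686]
ft_force: [-0.2, 6.9, 1.6]
grip_width: 0.143
```

```bash
python3 -c "from h import *;state()"
```

```text
t 9.52 pos [ 0.6119 -0.1163  0.1328] yaw_y 61.64 x [ 0.     0.001 -1.   ] q7 0.807 F [-0.15  6.91  1.58] M [ 1.295  0.149 -0.012] w 0.143
```

>>> arm_command:
  moves:
    - [[1, 0, 0.03, -0.02, 4], [1, 0, 0, 0, 0]]

```text
clock: 9.68
position: [0.6119, -0.1161, 0.1328]
ee_rot: [0.197, 0.679, -0.197, 0.679]
ft_force: [0.4, 3.4, 0.5]
grip_width: 0.146
```

```bash
python3 -c "from h import *;state()"
```

```text
t 9.68 pos [ 0.6119 -0.1161  0.1328] yaw_y 57.68 x [ 0.001 -0.    -1.   ] q7 0.742 F [0.37 3.44 0.54] M [0.842 0.015 0.436] w 0.146
```

>>> arm_command:
  moves:
    - [[1, 0, 0, 0, 4], [1, 0, 0, 0, 0]]

```text
clock: 9.85
position: [0.6119, -0.116, 0.1328]
ee_rot: [0.221, 0.672, -0.22, 0.672]
ft_force: [0.7, 4.8, 1.0]
grip_width: 0.145
```

```bash
python3 -c "from h import *;state()"
```

```text
t 9.85 pos [ 0.6119 -0.116   0.1328] yaw_y 53.65 x [ 0.001  0.    -1.   ] q7 0.678 F [0.7  4.85 0.98] M [ 1.045 -0.167  0.407] w 0.145
```

>>> arm_command:
  moves:
    - [[1, 0, 0, 0, 4], [1, 0, 0, 0, 0]]

```text
clock: 10.02
position: [0.6119, -0.116, 0.1327]
ee_rot: [0.244, 0.663, -0.244, 0.664]
ft_force: [0.9, 4.7, 0.5]
grip_width: 0.14
```

```bash
python3 look.py g 0.6117 -0.1181 120
```

```text
t 10.02 pos [ 0.6119 -0.116   0.1327] yaw_y 49.63 x [ 0.001  0.    -1.   ] q7 0.614 F [0.88 4.74 0.55] M [ 1.139 -0.332  0.407] w 0.14
box px [[235.0, 264.0], [265.0, 264.0], [265.0, 294.0], [235.0, 294.0]] sides mm [12.  13.6 12.3 13.6] centre [ 0.6123 -0.1181] edge yaw [49.6 50.3]
[268.8 254.1] 0.63 [ 0.6149 -0.1179  0.074 ]
```

View pics/g.png

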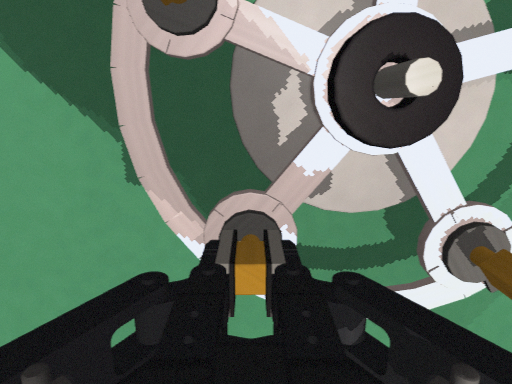

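Mz jumped to 0.43 between yaw 61.6 and 57.7, so the bite is at about 59.7 and the target yaw is about −30.3.

>>> arm_command:
  moves:
    - [[1, 0, 0, 0, 5], [1, 0, 0, 0, 6], [1, 0, 0, 0, 6], [1, 0, 0, 0, 6], [1, 0, 0, 0, 6], [1, 0, 0, 0, 6], [1, 0, 0, 0, 6], [1, 0, 0, 0, 0]]

```text
clock: 10.78
position: [0.6128, -0.1154, 0.1328]
ee_rot: [0.462, 0.535, -0.461, 0.536]
ft_force: [8.1, 6.6, -4.5]
grip_width: 0.144
```

```bash
python3 -c "from h import *;state()"
```

```text
t 10.78 pos [ 0.6128 -0.1154  0.1328] yaw_y 8.51 x [ 0.003  0.001 -1.   ] q7 -0.042 F [ 8.12  6.56 -4.53] M [ 1.439 -1.537  0.319] w 0.144
```

>>> arm_command:
  moves:
    - [[1, 0, 0.04, -0.02, 6], [1, 0, 0, 0, 6], [1, 0, 0, 0, 6], [1, 0, 0, 0, 6], [1, 0, 0, 0, 6], [1, 0, 0, 0, 6], [1, 0, 0, 0, 2.6], [1, 0, 0, 0, 0], [1, 0, 0, 0, 0]]

```text
clock: 11.53
position: [0.6139, -0.1155, 0.1328]
ee_rot: [0.613, 0.354, -0.611, 0.355]
ft_force: [7.8, 3.6, -4.7]
grip_width: 0.145
```

```bash
python3 look.py k 0.6117 -0.1181 120
```

```text
t 11.53 pos [ 0.6139 -0.1155  0.1328] yaw_y -29.76 x [ 0.003  0.    -1.   ] q7 -0.656 F [ 7.81  3.6  -4.66] M [ 0.84  -1.842  0.368] w 0.145
box px [[235.0, 263.0], [265.0, 263.0], [265.0, 294.0], [235.0, 294.0]] sides mm [12.  14.  12.3 14. ] centre [ 0.6116 -0.1179] edge yaw [60.1 60.9]
[268.6 254.6] 0.59 [ 0.6125 -0.1206  0.074 ]
```

View pics/k.png

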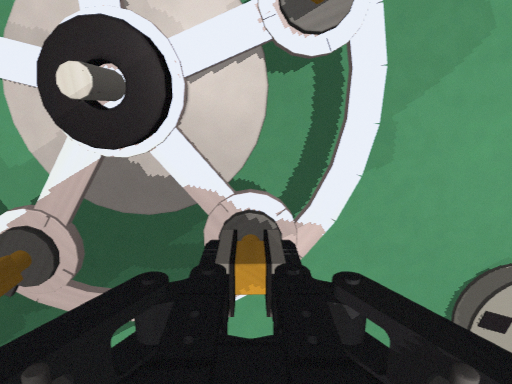

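>>> arm_command:
  moves:
    - [[0.8, 0, 0, 0, 0], [0.3, 0, 0, 0, 0], [0, 0, 0, 0, 0], [0, 0, 0, 0, 0], [0, -0.8, 0, 0, 0], [0, -1, 0, 0, -5], [0, -1, 0, 0, -5], [0, -1, 0, 0, -5], [0, 0, 0, 0, 0]]

```text
clock: 12.38
position: [0.6143, -0.1162, 0.2329]
ee_rot: [0.562, 0.429, -0.559, 0.433]
ft_force: [0.3, 0.6, 0.0]
grip_width: 1.0
```

```bash
python3 look.py l 0.6117 -0.1181 120
```

```text
t 12.38 pos [ 0.6143 -0.1162  0.2329] yaw_y -14.84 x [ 0.007 -0.002 -1.   ] q7 -0.366 F [0.3  0.56 0.01] M [-0.011 -0.054 -0.031] w 1.0
box px [[235.60000610351562, 210.39999389648438], [240.1999969482422, 192.3000030517578], [259.70001220703125, 197.1999969482422], [255.1999969482422, 215.3000030517578]] sides mm [13.7 14.1 13.7 14.3] centre [ 0.612  -0.1179] edge yaw [61.1 60.5]
[169.1  89.8] 0.81 [ 0.5083 -0.0669  0.074 ]
[204.3 250.7] 0.79 [ 0.6131 -0.1224  0.074 ]
[ 47.3 336.6] 0.68 [ 0.6952 -0.0329  0.074 ]
```

View pics/l.png

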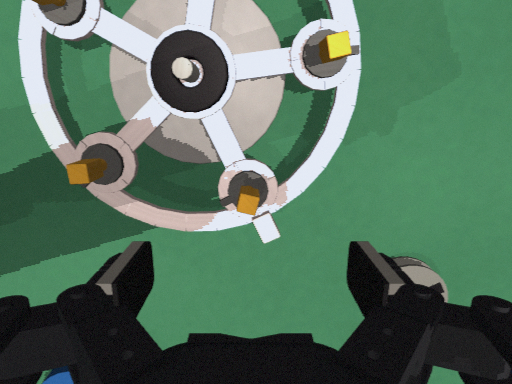

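View pics/lz.png

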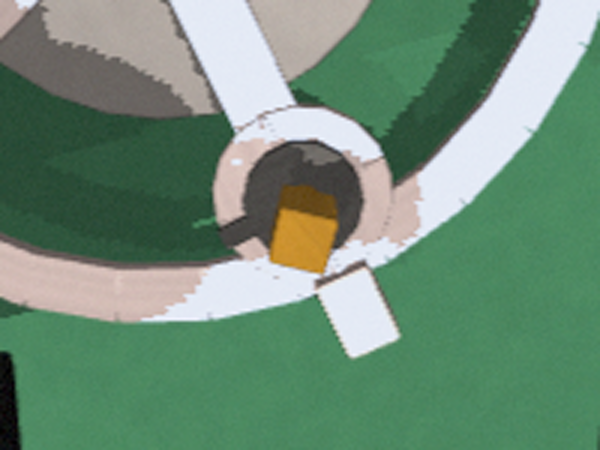

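```bash
cat > rect.py <<'E'
from h import *
import sys
def rect(im,info,xy,z=.047,half=.032,n=400):
    u=np.array([[xy[0]+half,xy[1]+half],[xy[0]+half,xy[1]-half],[xy[0]-half,xy[1]-half],[xy[0]-half,xy[1]+half]])
    src=np.float32([w2px([*p,z],info)[::-1] for p in u]); dst=np.float32([[0,0],[n,0],[n,n],[0,n]])
    return cv2.warpPerspective(im,cv2.getPerspectiveTransform(src,dst),(n,n),flags=cv2.INTER_CUBIC)
# up=+x, left=+y ; draws expected outward and quarter rays
def annotate(im,info,xy,c):
    g=rect(im,info,xy); n=g.shape[0]; out=np.arctan2(xy[1]-c[1],xy[0]-c[0])
    for k in range(4):
        a=out-k*np.pi/2; p=(n/2-np.sin(a)*n*.5,n/2-np.cos(a)*n*.5); q=(n/2-np.sin(a)*n*.4,n/2-np.cos(a)*n*.4)
        cv2.line(g,tuple(int(v) for v in q),tuple(int(v) for v in p),[(255,0,0),(255,0,255),(0,0,255),(0,255,255)][k],2)
    return g
E
python3 - <<'E'
from rect import *
i=manip.camera_info("wrist"); im=manip.camera("wrist"); c=[.5935,-.0200]
save(np.hstack([annotate(im,i,[.6120,-.1183],c),annotate(im,i,[.506,-.0675],c)]),"l2")
state()
E
```

```text
t 12.53 pos [ 0.6123 -0.1163  0.2273] yaw_y -15.24 x [-0.    -0.001 -1.   ] q7 -0.373 F [-0.72  0.06 -1.37] M [0.001 0.002 0.01 ] w 0.997
```

View pics/l2.png

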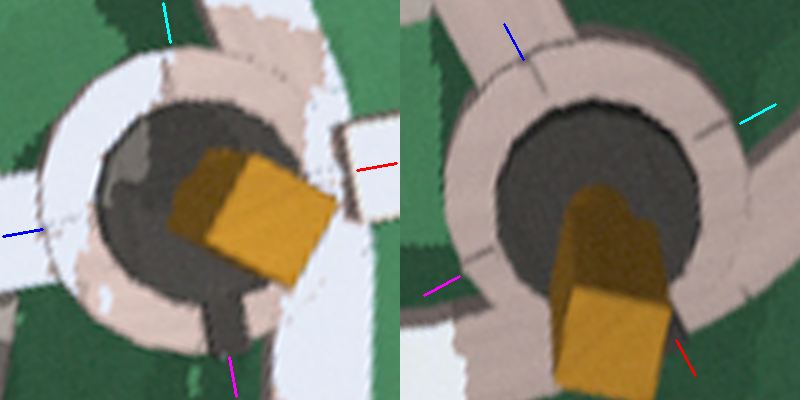

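Rectified view l2: pointer1 sits on the first quarter mark to within about 2°, and pointer2 still points outward. Moving to nut2.

>>> arm_command:
  moves:
    - [[0, 0.2, -0.77, -0.13, 0], [0, 0.2, -0.77, -0.13, 0], [0, 0.2, -0.77, -0.13, 0], [0, 0.2, -0.77, -0.13, 0], [0, 0.2, -0.77, -0.13, 0], [0, 0.2, -0.77, -0.13, 0], [0, 0, 0, 0, -5], [0, 0, 0, 0, -7], [0, 0, 0, 0, -7], [0, 0, 0, 0, -7], [0, 0, 0, 0, -7], [0, 0, 0, 0, -7]]

```text
clock: 13.53
position: [0.5055, -0.0669, 0.1965]
ee_rot: [0.379, 0.597, -0.38, 0.596]
ft_force: [-0.6, -0.1, 0.3]
grip_width: 1.001
```

>>> arm_command:
  moves:
    - [[0, 0, 0, 0, -7], [0, 0, 0, 0, -7], [0, 0, 0, 0, -7], [0, 0, 0, 0, -7], [0, 0, 0, 0, -7], [0, 0, 0, 0, -7], [0, 0, 0, 0, -7], [0, 0, 0, 0, -4], [0, 0, 0, 0, 0], [0, 0, 0, 0, 0], [0, 0, 0, 0, 0]]

```text
clock: 14.45
position: [0.5059, -0.0669, 0.1971]
ee_rot: [0.076, 0.703, -0.076, 0.703]
ft_force: [0.5, -0.4, 1.1]
grip_width: 1.003
```

```bash
python3 look.py m 0.506 -0.067 120
```

```text
t 14.45 pos [ 0.5059 -0.0669  0.1971] yaw_y 77.64 x [-0.001  0.    -1.   ] q7 1.144 F [ 0.48 -0.4   1.1 ] M [-0.046  0.014  0.001] w 1.003
box px [[240.0, 212.0], [263.0, 212.0], [263.0, 233.0], [240.0, 233.0]] sides mm [13.6 13.3 13.8 13.3] centre [ 0.5063 -0.0671] edge yaw [77.6 78.2]
[214.4 252.4] 0.95 [ 0.5054 -0.0663  0.074 ]
[201.7 439.6] 0.56 [0.5223 0.0495 0.074 ]
```

View pics/m.png

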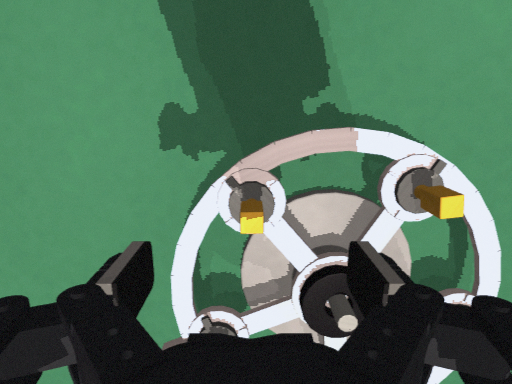

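>>> arm_command:
  moves:
    - [[0, 0.7, 0, 0, 0], [0, 0.8, 0, 0, 0], [0, 0.7, 0, 0, 0], [0, 0.36, 0, 0, 0], [0.4, 0, 0, 0, 0], [0.75, 0, 0, 0, 0], [0.85, 0, 0, 0, 0], [1, 0, 0, 0, 0], [1, 0, 0, 0, 0], [1, 0, 0, 0, 0], [1, -0.02, 0, 0, 0]]
  force: 90

```text
clock: 15.47
position: [0.5066, -0.0663, 0.1347]
ee_rot: [0.075, 0.703, -0.075, 0.704]
ft_force: [2.2, 3.5, -4.2]
grip_width: 0.142
```

```bash
python3 look.py n 0.506 -0.067 120
```

```text
t 15.47 pos [ 0.5066 -0.0663  0.1347] yaw_y 77.83 x [ 0.001  0.    -1.   ] q7 1.075 F [ 2.17  3.47 -4.18] M [ 0.553 -0.571  0.024] w 0.142
box px [[235.0, 259.0], [265.0, 259.0], [265.0, 289.0], [235.0, 289.0]] sides mm [12.1 13.6 12.4 13.6] centre [ 0.5064 -0.0672] edge yaw [77.8 78.5]
[260.5 253.9] 0.74 [ 0.5067 -0.0655  0.074 ]
```

View pics/n.png

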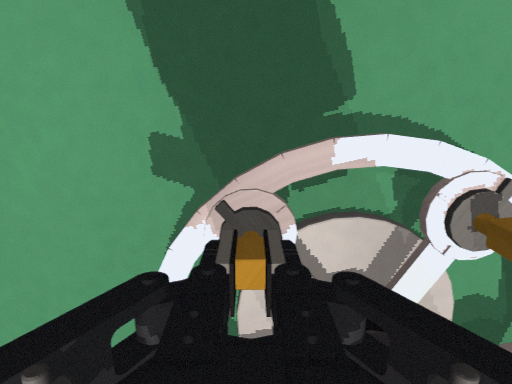

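>>> arm_command:
  moves:
    - [[1, 0, 0.02, 0, 5], [1, 0, 0, 0, 5], [1, 0, 0, 0, 0]]

```text
clock: 15.82
position: [0.5067, -0.0662, 0.1346]
ee_rot: [0.137, 0.693, -0.137, 0.694]
ft_force: [1.3, 1.9, 4.5]
grip_width: 0.14
```

```bash
python3 -c "from h import *;state()"
```

```text
t 15.82 pos [ 0.5067 -0.0662  0.1346] yaw_y 67.59 x [ 0.001 -0.    -1.   ] q7 0.913 F [1.26 1.92 4.49] M [ 0.386 -0.141 -0.042] w 0.14
```

>>> arm_command:
  moves:
    - [[1, 0, 0, 0, 4], [1, 0, 0, 0, 0]]

```text
clock: 15.98
position: [0.5067, -0.0661, 0.1346]
ee_rot: [0.16, 0.688, -0.16, 0.689]
ft_force: [1.1, 2.7, 6.2]
grip_width: 0.141
```

```bash
python3 -c "from h import *;state()"
```

```text
t 15.98 pos [ 0.5067 -0.0661  0.1346] yaw_y 63.8 x [ 0.001 -0.    -1.   ] q7 0.853 F [1.06 2.7  6.16] M [ 0.429 -0.145 -0.014] w 0.141
```

>>> arm_command:
  moves:
    - [[1, 0, 0, 0, 4], [1, 0, 0, 0, 0]]

```text
clock: 16.15
position: [0.5067, -0.0661, 0.1346]
ee_rot: [0.184, 0.682, -0.184, 0.683]
ft_force: [0.8, 2.7, 5.3]
grip_width: 0.142
```

```bash
python3 -c "from h import *;state()"
```

```text
t 16.15 pos [ 0.5067 -0.0661  0.1346] yaw_y 59.84 x [ 0.001 -0.    -1.   ] q7 0.79 F [0.78 2.67 5.31] M [ 0.496 -0.127 -0.037] w 0.142
```

>>> arm_command:
  moves:
    - [[1, 0, 0, 0, 4], [1, 0, 0, 0, 0]]

```text
clock: 16.32
position: [0.5067, -0.0661, 0.1346]
ee_rot: [0.208, 0.676, -0.208, 0.676]
ft_force: [1.1, 1.8, 5.9]
grip_width: 0.145
```

```bash
python3 -c "from h import *;state()"
```

```text
t 16.32 pos [ 0.5067 -0.0661  0.1346] yaw_y 55.85 x [ 0.001 -0.    -1.   ] q7 0.726 F [1.1  1.81 5.89] M [ 0.483 -0.157 -0.049] w 0.145
```

>>> arm_command:
  moves:
    - [[1, 0, 0, 0, 4], [1, 0, 0, 0, 0]]

```text
clock: 16.48
position: [0.5068, -0.0661, 0.1346]
ee_rot: [0.231, 0.668, -0.231, 0.669]
ft_force: [1.1, 2.9, 5.7]
grip_width: 0.138
```

```bash
python3 -c "from h import *;state()"
```

```text
t 16.48 pos [ 0.5068 -0.0661  0.1346] yaw_y 51.85 x [ 0.001 -0.    -1.   ] q7 0.662 F [1.09 2.91 5.68] M [ 0.545 -0.177 -0.002] w 0.138
```

>>> arm_command:
  moves:
    - [[1, -0.02, 0, 0, 4], [1, 0, 0, 0, 0]]

```text
clock: 16.65
position: [0.5067, -0.066, 0.1347]
ee_rot: [0.254, 0.66, -0.254, 0.66]
ft_force: [3.4, 3.5, -0.9]
grip_width: 0.14
```

```bash
python3 -c "from h import *;state()"
```

```text
t 16.65 pos [ 0.5067 -0.066   0.1347] yaw_y 47.86 x [ 0.001  0.    -1.   ] q7 0.599 F [ 3.44  3.46 -0.86] M [ 0.615 -0.821  0.002] w 0.14
```

>>> arm_command:
  moves:
    - [[1, 0, 0, 0, 4], [1, 0, 0, 0, 0]]

```text
clock: 16.82
position: [0.5067, -0.0661, 0.1347]
ee_rot: [0.277, 0.65, -0.277, 0.651]
ft_force: [5.7, 3.6, -1.4]
grip_width: 0.14
```

```bash
python3 -c "from h import *;state()"
```

```text
t 16.82 pos [ 0.5067 -0.0661  0.1347] yaw_y 43.89 x [ 0.001  0.    -1.   ] q7 0.535 F [ 5.74  3.62 -1.37] M [ 0.614 -0.951 -0.019] w 0.14
```

>>> arm_command:
  moves:
    - [[1, 0, 0, 0, 4], [1, 0, 0, 0, 0]]

```text
clock: 16.98
position: [0.5067, -0.066, 0.1347]
ee_rot: [0.3, 0.64, -0.299, 0.641]
ft_force: [4.9, 3.2, -2.3]
grip_width: 0.145
```

```bash
python3 -c "from h import *;state()"
```

```text
t 16.98 pos [ 0.5067 -0.066   0.1347] yaw_y 39.9 x [ 0.001  0.    -1.   ] q7 0.471 F [ 4.92  3.15 -2.28] M [ 0.68  -1.008 -0.034] w 0.145
```

>>> arm_command:
  moves:
    - [[1, 0, 0, 0, 4], [1, 0, 0, 0, 0]]

```text
clock: 17.15
position: [0.5067, -0.066, 0.1347]
ee_rot: [0.322, 0.629, -0.321, 0.63]
ft_force: [4.8, 4.5, -1.1]
grip_width: 0.141
```

```bash
python3 -c "from h import *;state()"
```

```text
t 17.15 pos [ 0.5067 -0.066   0.1347] yaw_y 35.91 x [ 0.001  0.    -1.   ] q7 0.407 F [ 4.85  4.47 -1.05] M [ 0.658 -1.025 -0.007] w 0.141
```

>>> arm_command:
  moves:
    - [[1, 0, 0, 0, 4], [1, 0, 0, 0, 0]]

```text
clock: 17.32
position: [0.5068, -0.066, 0.1347]
ee_rot: [0.344, 0.618, -0.343, 0.619]
ft_force: [4.3, 3.0, -1.6]
grip_width: 0.141
```

```bash
python3 -c "from h import *;state()"
```

```text
t 17.32 pos [ 0.5068 -0.066   0.1347] yaw_y 31.92 x [ 0.001  0.    -1.   ] q7 0.343 F [ 4.3   2.96 -1.61] M [ 0.65  -1.075  0.103] w 0.141
```

>>> arm_command:
  moves:
    - [[1, 0, 0, 0, 4], [1, 0, 0, 0, 0]]

```text
clock: 17.48
position: [0.5068, -0.0659, 0.1347]
ee_rot: [0.365, 0.606, -0.364, 0.606]
ft_force: [4.8, 2.2, -3.1]
grip_width: 0.14
```

```bash
python3 -c "from h import *;state()"
```

```text
t 17.48 pos [ 0.5068 -0.0659  0.1347] yaw_y 27.96 x [ 0.001  0.    -1.   ] q7 0.278 F [ 4.84  2.24 -3.09] M [ 0.702 -1.012  0.391] w 0.14
```

>>> arm_command:
  moves:
    - [[1, 0, 0, 0, 4], [1, 0, 0, 0, 0]]

```text
clock: 17.65
position: [0.5068, -0.0659, 0.1347]
ee_rot: [0.386, 0.593, -0.385, 0.593]
ft_force: [5.2, 3.6, -2.1]
grip_width: 0.141
```

```bash
python3 look.py o 0.506 -0.067 120
```

```text
t 17.65 pos [ 0.5068 -0.0659  0.1347] yaw_y 23.97 x [ 0.001  0.    -1.   ] q7 0.214 F [ 5.21  3.56 -2.07] M [ 0.624 -1.142  0.467] w 0.141
box px [[235.0, 259.0], [265.0, 259.0], [265.0, 289.0], [235.0, 289.0]] sides mm [12.1 13.7 12.5 13.7] centre [ 0.5059 -0.0675] edge yaw [23.9 24.6]
[  9.2 418.8] 0.88 [0.5214 0.0494 0.074 ]
[261.2 250.8] 0.85 [ 0.5064 -0.0676  0.074 ]
```

View pics/o.png

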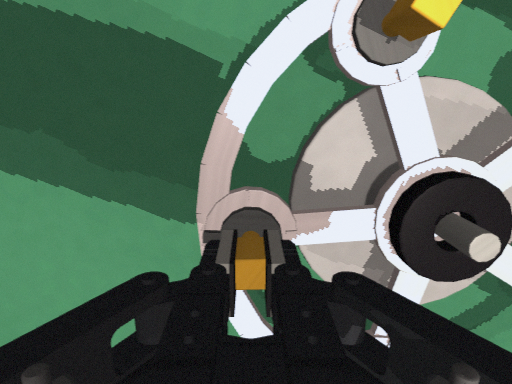

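Bite at yaw about 31, so the target is −149. q7 would fall short, so I'll release, turn back 90° and regrip.

>>> arm_command:
  moves:
    - [[0.8, 0, 0, 0, 0], [0.3, 0, 0, 0, 0], [0, 0, 0, 0, 0], [0, 0, 0, 0, -6], [0, 0, 0, 0, -7], [0, 0, 0, 0, -7], [0, 0, 0, 0, -7], [0, 0, 0, 0, -7], [0, 0, 0, 0, -7], [0, 0, 0, 0, -7], [0, 0, 0, 0, -7], [0, 0, 0, 0, -7]]

```text
clock: 18.75
position: [0.506, -0.0667, 0.1345]
ee_rot: [0.023, 0.707, -0.024, 0.706]
ft_force: [0.9, -0.2, 0.2]
grip_width: 1.004
```

>>> arm_command:
  moves:
    - [[0, 0, 0, 0, -7], [0, 0, 0, 0, -7], [0, 0, 0, 0, -7], [0, 0, 0, 0, -7], [0, 0, 0, 0, 0], [0, 0, 0, 0, 0]]

```text
clock: 19.25
position: [0.5061, -0.0667, 0.1345]
ee_rot: [-0.145, 0.692, 0.145, 0.692]
ft_force: [-0.0, -0.3, 0.7]
grip_width: 1.004
```

```bash
python3 look.py p 0.506 -0.067 120; python3 - <<'E'
from rect import *
i=manip.camera_info("wrist"); im=manip.camera("wrist"); c=[.5935,-.0200]
save(annotate(im,i,[.5063,-.0672],c),"p2")
E
```

```text
t 19.25 pos [ 0.5061 -0.0667  0.1345] yaw_y 113.62 x [-0.001  0.    -1.   ] q7 1.637 F [-0.04 -0.26  0.74] M [-0.011 -0.01  -0.015] w 1.004
box px [[231.89999389648438, 261.1000061035156], [265.8999938964844, 259.8999938964844], [266.8999938964844, 290.20001220703125], [233.0, 291.3999938964844]] sides mm [13.7 13.8 14.1 13.8] centre [ 0.5062 -0.0668] edge yaw [25.8 26.1]
[375.4 454.2] 0.7 [0.5221 0.0501 0.074 ]
[261.3 251.4] 0.6 [ 0.5055 -0.0662  0.074 ]
```

View pics/p.png

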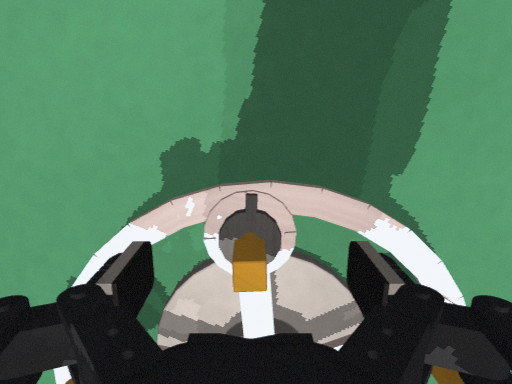

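View pics/p2.png

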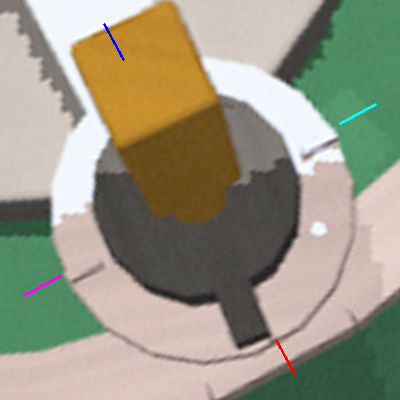

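>>> arm_command:
  moves:
    - [[0.5, 0, 0, 0, 0], [0.75, 0, 0, 0, 0], [0.85, 0, 0, 0, 0], [1, 0, 0, 0, 0], [1, 0, 0, 0, 0], [1, -0.02, 0, 0, 0], [1, 0, 0, 0, 0]]

```text
clock: 19.98
position: [0.5064, -0.0665, 0.1353]
ee_rot: [-0.146, 0.692, 0.146, 0.692]
ft_force: [-0.6, -1.4, 2.4]
grip_width: 0.14
```

```bash
python3 -c "from h import *;state()"
```

```text
t 19.98 pos [ 0.5064 -0.0665  0.1353] yaw_y 113.81 x [ 0.    -0.001 -1.   ] q7 1.64 F [-0.55 -1.41  2.37] M [-0.287  0.026  0.164] w 0.14
```

>>> arm_command:
  moves:
    - [[1, 0, 0, 0, 3], [1, 0, 0, 0, 6], [1, 0, 0, 0, 6], [1, 0, 0, 0, 6], [1, 0, 0, 0, 6], [1, 0, 0, 0, 6], [1, 0, 0, 0, 6], [1, 0, 0, 0, 6], [1, 0, 0, 0, 3], [1, 0, 0, 0, 0]]

```text
clock: 20.82
position: [0.5064, -0.0658, 0.1353]
ee_rot: [0.149, 0.691, -0.149, 0.691]
ft_force: [0.6, 1.9, 0.7]
grip_width: 0.14
```

```bash
python3 -c "from h import *;state()"
```

```text
t 20.82 pos [ 0.5064 -0.0658  0.1353] yaw_y 65.73 x [ 0.001 -0.    -1.   ] q7 0.886 F [0.56 1.86 0.68] M [ 0.362 -0.096  0.375] w 0.14
```

>>> arm_command:
  moves:
    - [[1, 0, 0, 0, 4], [1, 0, 0, 0, 6], [1, 0, 0, 0, 6], [1, 0, 0, 0, 6], [1, 0, 0, 0, 6], [1, 0, 0, 0, 6], [1, 0, 0, 0, 6], [1, 0, 0, 0, 6], [1, 0, 0, 0, 6], [1, 0, 0, 0, 6], [1, 0, 0, 0, 4], [1, 0, 0, 0, 0]]

```text
clock: 21.82
position: [0.5071, -0.0653, 0.1353]
ee_rot: [0.484, 0.516, -0.482, 0.517]
ft_force: [4.5, 3.0, -2.2]
grip_width: 0.144
```

```bash
python3 -c "from h import *;state()"
```

```text
t 21.82 pos [ 0.5071 -0.0653  0.1353] yaw_y 3.8 x [ 0.002  0.001 -1.   ] q7 -0.112 F [ 4.5   2.96 -2.19] M [ 0.706 -1.116  0.349] w 0.144
```

Remaining: 3.8 → −59, i.e. 62.8°.

>>> arm_command:
  moves:
    - [[1, 0, 0.02, -0.01, 4], [1, 0, 0, 0, 6], [1, 0, 0, 0, 6], [1, 0, 0, 0, 6], [1, 0, 0, 0, 6], [1, 0, 0, 0, 6], [1, 0, 0, 0, 6], [1, 0, 0, 0, 6], [1, 0, 0, 0, 6], [1, 0, 0, 0, 6], [1, 0, 0, 0, 4.5], [1, 0, 0, 0, 0]]

```text
clock: 22.82
position: [0.5079, -0.0658, 0.1354]
ee_rot: [0.682, 0.19, -0.68, 0.191]
ft_force: [7.1, 0.1, -5.0]
grip_width: 0.145
```

```bash
python3 -c "from h import *;state()"
```

```text
t 22.82 pos [ 0.5079 -0.0658  0.1354] yaw_y -58.74 x [ 0.003 -0.    -1.   ] q7 -1.143 F [ 7.1   0.12 -4.99] M [ 0.014 -1.527  0.358] w 0.145
```

>>> arm_command:
  moves:
    - [[0.8, 0, 0, 0, 0], [0.3, 0, 0, 0, 0], [0, 0, 0, 0, 0], [0, 0, 0, 0, 0], [0, -0.8, 0, 0, 0], [0, -1, 0, 0, 0], [0, -1, 0, 0, -5], [0, -0.6, 0, 0, -5], [0, 0, 0, 0, 0], [0, 0, 0, 0, 0]]

```text
clock: 23.65
position: [0.507, -0.0662, 0.2206]
ee_rot: [0.662, 0.249, -0.661, 0.249]
ft_force: [-0.2, -0.6, -0.4]
grip_width: 1.002
```

```bash
cat > chk.py <<'E'
from rect import *
o,_=state(); i=manip.camera_info("wrist"); im=manip.camera("wrist"); c=[.5935,-.0200]; n=sys.argv[1]
save(im,n); N=[[.6120,-.1183],[.5063,-.0672],[.5215,.0495]]
g=[]
for k in sys.argv[2:]: g.append(cv2.resize(annotate(im,i,N[int(k)-1],c),(390,390)))
save(np.hstack(g),n+"r")
E
python3 chk.py q 2 3; python3 look.py q9 .5215 .0495 120
```

```text
t 23.65 pos [ 0.507  -0.0662  0.2206] yaw_y -48.75 x [ 0.001 -0.001 -1.   ] q7 -0.911 F [-0.19 -0.65 -0.45] M [-0.009  0.002  0.006] w 1.002
t 23.7 pos [ 0.5065 -0.0662  0.2197] yaw_y -48.79 x [-0. -0. -1.] q7 -0.911 F [ 0.44  0.03 -1.01] M [ 0.016  0.018 -0.027] w 1.001
box px [[102.5, 63.5], [119.5, 46.5], [137.5, 64.5], [120.5, 81.5]] sides mm [14.4 13.7 14.6 13.9] centre [0.5217 0.0495] edge yaw [81.2 85.5]
[204.  252.9] 0.89 [ 0.5057 -0.0691  0.074 ]
[135.3 420.1] 0.72 [ 0.6141 -0.121   0.074 ]
[ 66.8 124.8] 0.59 [0.5205 0.0506 0.074 ]
```

View pics/q.png

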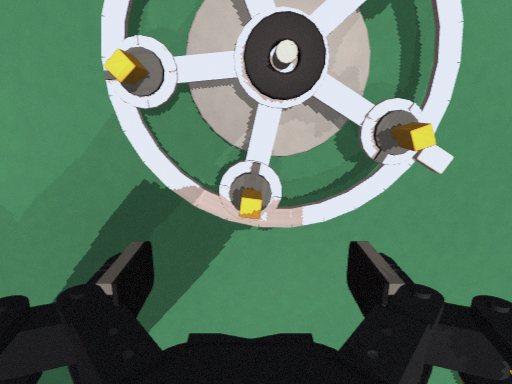

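View pics/qr.png

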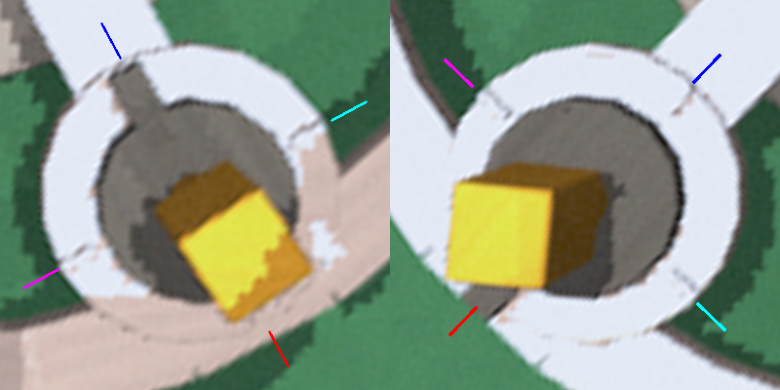

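Pointer2 is on the half-turn mark to within about 2°, and nut1 and nut3 are undisturbed. Moving to nut3 with a target yaw of about 86.4.

>>> arm_command:
  moves:
    - [[0, 0.16, -0.62, -0.7, 0], [0, 0.16, -0.62, -0.7, 0], [0, 0.16, -0.62, -0.7, 0], [0, 0.16, -0.62, -0.7, 0], [0, 0.16, -0.61, -0.7, 0], [0, 0, 0, 0, -5], [0, 0, 0, 0, -7], [0, 0, 0, 0, -7], [0, 0, 0, 0, -7], [0, 0, 0, 0, -7], [0, 0, 0, 0, -7], [0, 0, 0, 0, -7]]

```text
clock: 24.8
position: [0.521, 0.0498, 0.1991]
ee_rot: [-0.506, -0.494, 0.506, -0.493]
ft_force: [-0.4, -0.1, 0.0]
grip_width: 1.002
```

>>> arm_command:
  moves:
    - [[0, 0, 0, 0, -7], [0, 0, 0, 0, -7], [0, 0, 0, 0, -7], [0, 0, 0, 0, -7], [0, 0, 0, 0, -7], [0, 0, 0, 0, -7], [0, 0, 0, 0, -7], [0, 0, 0, 0, -7], [0, 0, 0, 0, -7], [0, 0, 0, 0, -7], [0, 0, 0, 0, -7], [0, 0, 0, 0, -7]]

```text
clock: 25.8
position: [0.521, 0.0498, 0.1992]
ee_rot: [0.046, 0.706, -0.045, 0.705]
ft_force: [-0.8, -0.8, -0.0]
grip_width: 0.996
```

>>> arm_command:
  moves:
    - [[0, 0, 0, 0, -4], [0, 0, 0, 0, 0], [0, 0, 0, 0, 0]]

```text
clock: 26.05
position: [0.5212, 0.0497, 0.1994]
ee_rot: [0.024, 0.707, -0.024, 0.706]
ft_force: [0.4, -0.1, -0.6]
grip_width: 1.002
```

```bash
python3 look.py r .5217 .0495 120
```

```text
t 26.05 pos [0.5212 0.0497 0.1994] yaw_y 86.13 x [-0.001  0.    -1.   ] q7 1.043 F [ 0.39 -0.1  -0.57] M [-0.019  0.072  0.006] w 1.002
box px [[240.0, 211.0], [262.0, 211.0], [262.0, 232.0], [240.0, 232.0]] sides mm [13.1 13.4 13.4 13.4] centre [0.5216 0.0495] edge yaw [86.1 86.6]
[212.2 246.8] 0.93 [0.5195 0.047  0.074 ]
[202.2  64.8] 0.77 [ 0.505  -0.0674  0.074 ]
```

View pics/r.png

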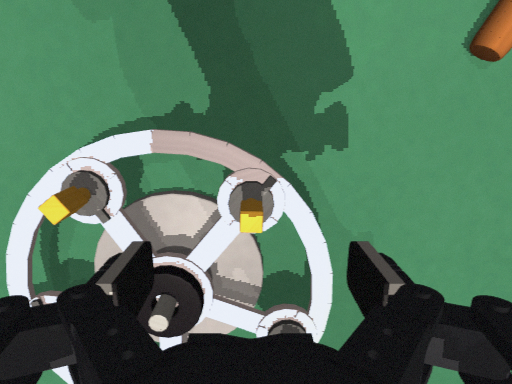

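>>> arm_command:
  moves:
    - [[0, 0.7, 0, 0, 0], [0, 0.8, 0, 0, 0], [0, 0.7, 0, 0, 0], [0, 0.4, 0, 0, 0], [0.4, 0, 0, 0, 0], [0.75, 0, 0, 0, 0], [0.85, 0, 0, 0, 0], [1, 0, 0, 0, 0], [1, 0, 0, 0, 0], [1, 0, 0, 0, 0], [1, -0.02, 0, 0, 0]]
  force: 90

```text
clock: 27.07
position: [0.5218, 0.0502, 0.1362]
ee_rot: [0.023, 0.706, -0.023, 0.707]
ft_force: [2.3, 2.5, -3.9]
grip_width: 0.14
```

>>> arm_command:
  moves:
    - [[1, 0, 0, 0, 5], [1, 0, 0, 0, 5], [1, 0, 0, 0, 0]]

```text
clock: 27.32
position: [0.5218, 0.0503, 0.1361]
ee_rot: [0.086, 0.702, -0.085, 0.702]
ft_force: [1.1, 2.5, 2.6]
grip_width: 0.14
```

```bash
python3 look.py s .5217 .0495 120
```

```text
t 27.32 pos [0.5218 0.0503 0.1361] yaw_y 76.1 x [ 0.001  0.    -1.   ] q7 0.819 F [1.13 2.47 2.57] M [ 0.65  -0.033 -0.039] w 0.14
box px [[235.0, 258.0], [265.0, 258.0], [265.0, 288.0], [235.0, 288.0]] sides mm [12.2 13.8 12.6 13.8] centre [0.5218 0.0494] edge yaw [76.1 76.7]
[257.7 248.3] 0.96 [0.5206 0.0489 0.074 ]
```

View pics/s.png

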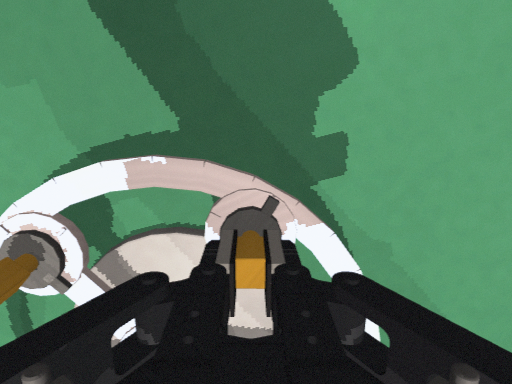

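Gripped; nut3 has turned 10° and its pointer, at (270,207), still faces outward. Continuing in 4° steps.

>>> arm_command:
  moves:
    - [[1, 0, 0, 0, 4], [1, 0, 0, 0, 0]]

```text
clock: 27.58
position: [0.5218, 0.0504, 0.1361]
ee_rot: [0.109, 0.698, -0.108, 0.699]
ft_force: [0.3, 5.2, 4.6]
grip_width: 0.142
```

```bash
python3 -c "from h import *;state()"
```

```text
t 27.58 pos [0.5218 0.0504 0.1361] yaw_y 72.31 x [ 0.001  0.001 -1.   ] q7 0.759 F [0.27 5.15 4.58] M [0.901 0.027 0.04 ] w 0.142
```

>>> arm_command:
  moves:
    - [[1, 0, 0, 0, 4], [1, 0, 0, 0, 0]]

```text
clock: 27.75
position: [0.5218, 0.0504, 0.1361]
ee_rot: [0.133, 0.694, -0.132, 0.695]
ft_force: [0.0, 4.0, 5.2]
grip_width: 0.143
```

```bash
python3 -c "from h import *;state()"
```

```text
t 27.75 pos [0.5218 0.0504 0.1361] yaw_y 68.37 x [ 0.001  0.001 -1.   ] q7 0.697 F [0.02 4.04 5.23] M [ 0.991 -0.028 -0.009] w 0.143
```

>>> arm_command:
  moves:
    - [[1, 0, 0, 0, 4], [1, 0, 0, 0, 0]]

```text
clock: 27.92
position: [0.5219, 0.0504, 0.1361]
ee_rot: [0.157, 0.689, -0.156, 0.69]
ft_force: [0.0, 4.3, 5.2]
grip_width: 0.142
```

```bash
python3 -c "from h import *;state()"
```

```text
t 27.92 pos [0.5219 0.0504 0.1361] yaw_y 64.39 x [ 0.001  0.001 -1.   ] q7 0.634 F [0.01 4.25 5.23] M [ 1.086 -0.105 -0.006] w 0.142
```

>>> arm_command:
  moves:
    - [[1, 0, 0, 0, 4], [1, 0, 0, 0, 0]]

```text
clock: 28.08
position: [0.5219, 0.0505, 0.1361]
ee_rot: [0.181, 0.683, -0.18, 0.684]
ft_force: [0.9, 5.2, 5.1]
grip_width: 0.144
```

```bash
python3 -c "from h import *;state()"
```

```text
t 28.08 pos [0.5219 0.0505 0.1361] yaw_y 60.39 x [ 0.001  0.001 -1.   ] q7 0.57 F [0.87 5.17 5.07] M [ 1.178 -0.165 -0.024] w 0.144
```

>>> arm_command:
  moves:
    - [[1, 0, 0, 0, 4], [1, 0, 0, 0, 0]]

```text
clock: 28.25
position: [0.5219, 0.0505, 0.1361]
ee_rot: [0.205, 0.677, -0.204, 0.677]
ft_force: [1.4, 5.1, 4.1]
grip_width: 0.144
```

```bash
python3 -c "from h import *;state()"
```

```text
t 28.25 pos [0.5219 0.0505 0.1361] yaw_y 56.4 x [ 0.001  0.001 -1.   ] q7 0.507 F [1.37 5.13 4.07] M [ 1.197 -0.192 -0.031] w 0.144
```

>>> arm_command:
  moves:
    - [[1, 0, 0, 0, 4], [1, 0, 0, 0, 0]]

```text
clock: 28.42
position: [0.5219, 0.0506, 0.1361]
ee_rot: [0.228, 0.669, -0.227, 0.67]
ft_force: [0.4, 6.3, 4.8]
grip_width: 0.141
```

```bash
python3 -c "from h import *;state()"
```

```text
t 28.42 pos [0.5219 0.0506 0.1361] yaw_y 52.41 x [ 0.001  0.001 -1.   ] q7 0.443 F [0.36 6.29 4.8 ] M [ 1.258 -0.173 -0.009] w 0.141
```

>>> arm_command:
  moves:
    - [[1, -0.02, 0.02, -0.01, 4], [1, 0, 0, 0, 0]]

```text
clock: 28.58
position: [0.5219, 0.0507, 0.1362]
ee_rot: [0.251, 0.661, -0.251, 0.661]
ft_force: [3.3, 4.9, -0.2]
grip_width: 0.141
```

```bash
python3 -c "from h import *;state()"
```

```text
t 28.58 pos [0.5219 0.0507 0.1362] yaw_y 48.39 x [ 0.001  0.001 -1.   ] q7 0.378 F [ 3.27  4.86 -0.16] M [ 1.09  -0.572 -0.022] w 0.141
```

>>> arm_command:
  moves:
    - [[1, 0, 0, 0, 4], [1, 0, 0, 0, 0]]

```text
clock: 28.75
position: [0.522, 0.0508, 0.1362]
ee_rot: [0.274, 0.652, -0.274, 0.652]
ft_force: [3.9, 3.4, -0.3]
grip_width: 0.143
```

```bash
python3 -c "from h import *;state()"
```

```text
t 28.75 pos [0.522  0.0508 0.1362] yaw_y 44.43 x [ 0.001  0.    -1.   ] q7 0.315 F [ 3.87  3.35 -0.32] M [ 1.018 -0.655  0.424] w 0.143
```

>>> arm_command:
  moves:
    - [[1, 0, 0, 0, 4], [1, 0, 0, 0, 0]]

```text
clock: 28.92
position: [0.522, 0.0508, 0.1362]
ee_rot: [0.297, 0.642, -0.296, 0.642]
ft_force: [4.1, 5.4, -0.8]
grip_width: 0.136
```

```bash
python3 -c "from h import *;state()"
```

```text
t 28.92 pos [0.522  0.0508 0.1362] yaw_y 40.44 x [ 0.001  0.001 -1.   ] q7 0.251 F [ 4.11  5.38 -0.77] M [ 1.143 -0.745  0.4  ] w 0.136
```

>>> arm_command:
  moves:
    - [[1, 0, 0, 0, 4], [1, 0, 0, 0, 0]]

```text
clock: 29.08
position: [0.522, 0.0508, 0.1362]
ee_rot: [0.319, 0.631, -0.318, 0.632]
ft_force: [3.5, 4.7, -1.7]
grip_width: 0.138
```

```bash
python3 -c "from h import *;state()"
```

```text
t 29.08 pos [0.522  0.0508 0.1362] yaw_y 36.45 x [ 0.001  0.001 -1.   ] q7 0.186 F [ 3.46  4.67 -1.68] M [ 1.074 -0.824  0.403] w 0.138
```

>>> arm_command:
  moves:
    - [[1, 0, 0, 0, 4], [1, 0, 0, 0, 0]]

```text
clock: 29.25
position: [0.5221, 0.0509, 0.1362]
ee_rot: [0.341, 0.619, -0.34, 0.62]
ft_force: [3.7, 5.1, -1.1]
grip_width: 0.14
```

```bash
python3 -c "from h import *;state()"
```

```text
t 29.25 pos [0.5221 0.0509 0.1362] yaw_y 32.45 x [ 0.001  0.001 -1.   ] q7 0.122 F [ 3.75  5.12 -1.14] M [ 1.132 -0.818  0.345] w 0.14
```

Bite at yaw about 46.5, so the target is −43.5 with 76° still to go.

>>> arm_command:
  moves:
    - [[1, 0, 0, 0, 4], [1, 0, 0, 0, 6], [1, 0, 0, 0, 6], [1, 0, 0, 0, 6], [1, 0, 0, 0, 6], [1, 0, 0, 0, 6], [1, 0, 0, 0, 4], [1, 0, 0, 0, 0]]

```text
clock: 29.92
position: [0.5225, 0.051, 0.1362]
ee_rot: [0.525, 0.475, -0.523, 0.475]
ft_force: [6.3, 5.4, -4.2]
grip_width: 0.142
```

```bash
python3 -c "from h import *;state()"
```

```text
t 29.92 pos [0.5225 0.051  0.1362] yaw_y -5.59 x [ 0.003  0.001 -1.   ] q7 -0.495 F [ 6.3   5.41 -4.2 ] M [ 1.239 -1.518  0.32 ] w 0.142
```

>>> arm_command:
  moves:
    - [[1, 0, 0.03, -0.02, 4], [1, 0, 0, 0, 6], [1, 0, 0, 0, 6], [1, 0, 0, 0, 6], [1, 0, 0, 0, 6], [1, 0, 0, 0, 6], [1, 0, 0, 0, 4.3], [1, 0, 0, 0, 0], [1, 0, 0, 0, 0]]

```text
clock: 30.67
position: [0.5232, 0.0509, 0.1362]
ee_rot: [0.651, 0.278, -0.65, 0.278]
ft_force: [4.7, 3.3, -2.4]
grip_width: 0.143
```

```bash
python3 -c "from h import *;state()"
```

```text
t 30.67 pos [0.5232 0.0509 0.1362] yaw_y -43.68 x [ 0.002  0.    -1.   ] q7 -1.121 F [ 4.69  3.26 -2.4 ] M [ 0.804 -1.24   0.275] w 0.143
```

>>> arm_command:
  moves:
    - [[0.8, 0, 0, 0, 0], [0.3, 0, 0, 0, 0], [0, 0, 0, 0, 0], [0, 0, 0, 0, 0], [0, -0.8, 0, 0, 0], [0, -1, 0, 0, 0], [0, -1, 0, 0, 0], [0, -1, 0, 0, 0], [0, -0.8, 0, 0, 0], [0, 0, 0, 0, 0], [0, 0, 0, 0, 0]]

```text
clock: 31.58
position: [0.5227, 0.0505, 0.252]
ee_rot: [0.651, 0.276, -0.65, 0.277]
ft_force: [0.4, -0.3, -0.9]
grip_width: 1.0
```

```bash
python3 chk.py u 2 3
```

```text
t 31.58 pos [0.5227 0.0505 0.252 ] yaw_y -43.97 x [ 0.002 -0.001 -1.   ] q7 -1.049 F [ 0.35 -0.32 -0.89] M [-0.008  0.01  -0.003] w 1.0
```

View pics/u.png

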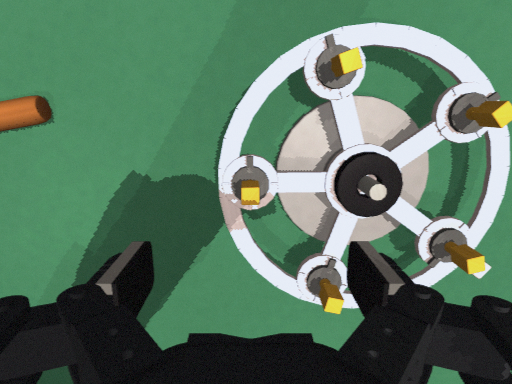

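View pics/ur.png

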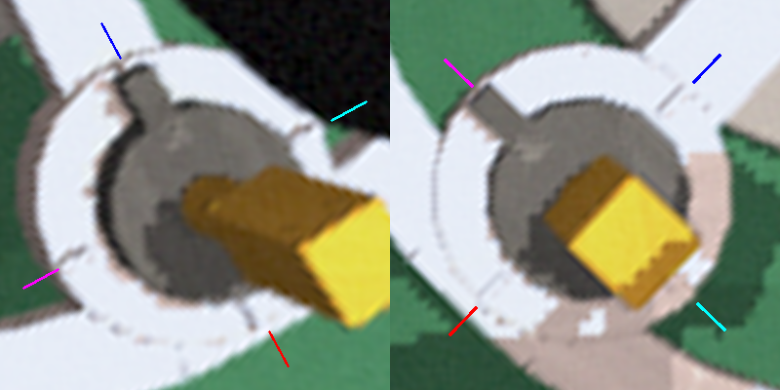

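Pointer3 is on its quarter mark, pointer2 is still on the half-turn mark, and the pointers of nuts 4 (330,42) and 5 (494,97) face outward. One more check of pointer1 before handing in.

```bash
python3 chk.py v 1
```

```text
t 31.63 pos [0.5222 0.0504 0.2508] yaw_y -43.98 x [-0.    -0.001 -1.   ] q7 -1.049 F [-0.3   0.36 -0.79] M [-0.016  0.048  0.031] w 1.0
```

View pics/vr.png

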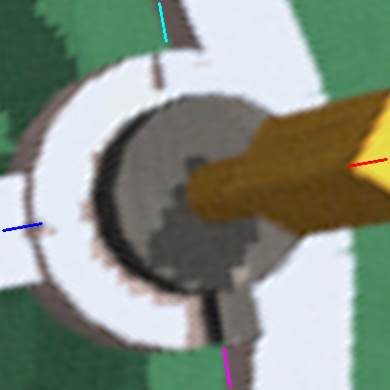

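Pointer1 is still on its quarter mark.

```bash
python3 -c "
from workcell import manip
print(manip.hand_in())"
```

```text
the job is handed in; nothing more can be done
None
```

I tightened nuts 1, 2 and 3 clockwise by one, two and one quarter turns, in that order. Each turn was counted from the bite I felt as the twisting moment jumped to about 0.4 N m. I handed in at about 31.6 s; the interface gives no verdict.

**Last checks in the wrist pictures:**
- **Nuts 1–3:** pointer 2 measured within about 2° of its half-turn mark. Pointers 1 and 3 stood on their quarter marks; pointer 1 measured within about 2° earlier, and pointer 3 was judged by eye.
- **Nuts 4 and 5:** both pointers still face outward.
- **Reel and gripper:** the gripper was open and clear above the reel. The vertical push I read on the reel stayed at about 6 N or less.

**What was less smooth:** I had to regrip nuts 1 and 2 because of the last joint's range. On nut 1 I turned the tool back 180° and on nut 2 90°; pointer 1 had not moved, and pointer 2 stood where the bite put it. I took no separate measurement of the bystanders; I saw no contact with them.

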